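# Finish packing the wash box in the bathroom niche

### The job

Finish packing the wooden wash box: the amber jar and the yellow soap box, stood on end, go in beside the blue bottle and the lotion tube that are already there, so that all four stand upright in one row, fully down on the bottom of the box. There is only just room, so close up what is inside to make space. Set things down rather than dropping them, and leave everything else on the ledge where it is.

Things in the scene. Friction and masses are not known exactly. Their poses are not given: they have to be found in the camera images.
- wash_box: open-topped wooden box, fixed to the ledge. Outside 72 (its x) x 186 (its y) x 45 mm high; walls and floor 4 mm thick: inside 64 x 178, 41 deep. Origin: centre of its underside; z up; the row runs along its y. Bottle, tube, jar and soap box on end take 42 + 42 + 56 + 34 = 174 of the 178 mm. All rise well above its rim and can be held there across its x, with no finger inside the box
- bottle: square blue bottle with a white cap, loose, standing in one half of the box. Body 46 (its x) x 42 (its y) mm, 78 mm high; cap 26 mm across; 98 mm high in all, about 0.13 kg. Origin: centre of its underside; z up; its x nearly along the box's x
- tube: green lotion tube, rigid, loose, standing on its round white cap in the other half of the box. Cap 42 mm across, 26 mm high; the body, 40 mm across, tapers in its y to a flat crimp 50 (its x) x 4 mm on top; 100 mm high in all, 0.12 kg. 65 mm up it is about 46 mm across in its x. Origin: centre of the cap's underside; z up; its x nearly along the box's x
- jar: amber jar with a steel lid, standing on the ledge beside the box. 56 mm across up to 60 mm, lid 53 mm across, 80 mm high in all, about 0.22 kg. Origin: centre of its underside; z up
- soap_box: yellow plastic soap box, shut for good, lying flat on the ledge on the other side of the box from the jar. 96 (its x) x 58 (its y) x 34 mm (its z), about 0.14 kg. The last 7 mm of each end taper to a 48 x 25 mm end face. Origin: centre of its underside as it lies, z up. In the box it fits only on end (either end), its x upright and its 58 mm side along the box's x
- soap_box_mid (a point): the middle of the soap box: 48 mm from each end, 17 mm above its origin; axes as the soap box
- nail_file: bystander: steel nail file with a black handle, 165 mm (its x) x 13 x 6 mm, lying on the ledge between robot and box. Origin: middle of its underside
- toothbrush: bystander: bamboo toothbrush, 192 mm (its x) x 12 x 16 mm, lying beyond the box. Origin: on its underside, 88 mm from the end of the handle
- lip_balm: bystander: red and white lip balm stick, 20 mm across, 68 mm high, standing beyond the box to one side. Origin: centre of its underside
- comb: bystander: black comb, 150 mm (its x) x 29 x 4 mm, lying beyond the box to the other side. Origin: middle of its underside
- tooth_mug: bystander: empty blue tooth mug, 76 mm across, 95 mm high, standing far to the right. Origin: centre of its underside
- mirror: bystander: folding white mirror on a stand, foot 100 (its x) x 140 mm, 230 mm high, far to the left. Origin: centre of its underside

How it is judged:
By the outcome, as a careful person would: the job done as asked, in the order asked, and still so for the second after the job is handed in, with the robot touching nothing.
It also fails if it takes over 69 s, if anything falls off the work surface, if the arm or the gripper's body presses on something with over 40 N, if the wrist force passes 120 N, or if a joint passes its speed limit or range.

### The arm

A 7-joint arm with a two-finger parallel gripper is mounted at the origin on the work surface. World frame = base frame: x ahead of the robot, y to its left, z up, the work surface at z = 0. Lengths are in m, angles in rad, forces in N, time in s.
With the tool pointing down it reaches from about 0.425 to 1.025 m from the base axis. Payload 9.4 kg.
Tool frame: the origin (TCP) lies at the very end of the fingers, on their centre line; the grasp point (between the pads) lies 19 mm behind it (robot.grip_depth is the distance from the TCP to the grasp point, in m); z points along the fingers, y is the line along which they close (so a half turn about z gives the same grasp; the last joint's range is limited). The gripper opens to 85 mm and grips with 20 to 120 N. Pads are 22 mm wide; open, the fingers measure 114 mm over their backs; the gripper's body (76 mm by 85 mm) begins 54 mm behind the grasp point. The pads swing forward as they close: fully open they stand 13 mm farther back than shut.
Start: joints at [1.087, 0.599, -0.003, 1.599, 0.002, 0.943, -0.08], TCP at [0.287, -0.666, 0.203] pointing down, gripper open.
Joint ranges: [-2.57, 2.57], [-0.35, 1.97], [-1.29, 1.29], [0.11, 2.56], [-1.05, 4.19], [0.11, 1.86], [-2.63, 2.63]. Speed limits (rad/s): [2.22, 2.22, 3.01, 3.01, 3.14, 3.14, 3.14].

### API

Orientations are given as a unit quaternion [w, x, y, z].
In Python, from rig import robot gives the robot as it stands. The module is installed in compiled form; this text tells all that it offers.
- The arm moves only by the tool arm_command, never from a script. Its arguments are lists of equal length, an entry for each row: "rotation": the turn, a rotation vector about the tool's x, y, z in degrees, a list of three; "slide": the shift along the tool's x, y, z in cm, a list of three; "claw": the opening, from -1 (shut) to 1 (fully open). A call has 1 to 10 rows; each row shifts and turns the commanded pose from where the row before left it, along the tool's axes as they then stand; what a row does not reach is not made up. A row lasts 1/12 s, in which the tool goes at most 41.7 mm and 7.16 degrees, less where a joint would pass 70% of its speed; a pose out of reach is approached as far as the arm can. A call is refused whole if a number of a shift passes 4.17 or a number of a turn 7.16, either way. A call with a gripper value outside its range is refused whole. The fingers move at their own pace and stop on an object; the grip force is fixed at half the most. Time passes only in rows, so rows that do not move let the fingers close. It gives the time, the measured TCP pose, the force, the opening and the grip force at its end, in the units of the state.
- robot.sense(): the state, without advancing time (a new reading comes with each control period).
- robot.camera(name): name is "scene" or "side" or "wrist"; returns a dict with "color" (400x640x3 uint8, red, green, blue), "range_z" (400x640 float32, m along the optical axis (not along the pixel's ray), 0 where there is no reading), "fx", "fy", "cx", "cy" (pixels), "dist_coeffs" ([k1, k2, p1, p2, k3] as OpenCV has them; the pictures are not rectified), "extrinsics" (4x4, takes a point from world to camera coordinates). Camera axes: x right, y down, z forward; pixel columns grow to the right and rows downward; lengths in m; the calibration is good to about 2 mm. A picture is of the moment at which its call begins.
- robot.finish_job(): hands the job in; it is judged then, once.
The state is a dict: "clock": time; "q": joint angles; "qd": joint speeds; "joint_efforts": joint torques, N m; "tool_pos": TCP position; "orientation": TCP orientation; "wrist_force": force on the tool from outside, world axes, zero at the start; "torque": the same for the moment, N m; "gripper_width": opening from 0.0 (shut) to 1.0 (fully open); "grip_force": force on a finger pad.
Only numpy, scipy, OpenCV 4.12 (cv2) and the standard library are available. Lean on these libraries where they do the work, as an engineer would, in place of code of your own. Each camera call takes 0.05 s, during which the arm holds its last target. There are 200 camera calls.

## Working session

There is one attempt and no reset: what is moved stays moved. The work goes in short steps, Python scripts to look and compute and a tool call to move; the robot and the scene stay as the last step left them, time stands still between calls to the robot, and variables do not carry over. Pictures are saved under pics/ and viewed, at most 10 in all, crops included, and the job is handed in when it is done.

Besides the shell and the picture viewer there is one more tool, called as name(argument=value, ...), one argument or row to a line, values as JSON. arm_command: Moves the arm, as the interface text tells. Its arguments: {"type":"object","properties":{"rotation":{"type":"array","items":{"type":"array","items":{"type":"number"}}},"slide":{"type":"array","items":{"type":"array","items":{"type":"number"}}},"claw":{"type":"array","items":{"type":"number"}}},"required":["rotation","slide","claw"]}

```bash
mkdir -p pics; cat > h.py <<'E'
import numpy as np, cv2
from rig import robot
def cam(n):
    c=robot.camera(n); c['K']=np.array([[c['fx'],0,c['cx']],[0,c['fy'],c['cy']],[0,0,1.]]); c['d']=np.array(c['dist_coeffs'],float); c['E']=np.array(c['extrinsics']); return c
def save(c,f): cv2.imwrite('pics/'+f,c['color'][:,:,::-1])
def cloud(c):
    v,u=np.mgrid[0:400,0:640]; p=cv2.undistortPoints(np.stack([u,v],-1).reshape(-1,1,2).astype(float),c['K'],c['d']).reshape(400,640,2)
    z=c['range_z']; P=np.dstack([p[...,0]*z,p[...,1]*z,z]); R,t=c['E'][:3,:3],c['E'][:3,3]
    W=(P-t)@R; W[z<=0]=np.nan; return W
def onplane(c,uv,h):
    p=cv2.undistortPoints(np.array(uv,float).reshape(-1,1,2),c['K'],c['d']).reshape(-1,2)
    R,t=c['E'][:3,:3],c['E'][:3,3]; d=np.c_[p,np.ones(len(p))]@R; o=-t@R
    return o+d*((h-o[2])/d[:,2])[:,None]
E
python3 - <<'E'
from h import *
s=robot.sense(); print(s)
for n in ['scene','side']:
    c=cam(n); save(c,n+'0.png'); print(n,c['fx'],-c['E'][:3,3]@c['E'][:3,:3],c['E'][2,:3], np.mean(c['range_z']>0))
E
```

```text
{'clock': 0.0, 'q': array([ 1.0873087 ,  0.60011322, -0.00257685,  1.6001631 ,  0.00181366,
        0.94287528, -0.07981201]), 'qd': array([-1.13516340e-03,  3.45241022e-04, -3.42189961e-04,  8.30528535e-04,
        7.49925443e-04, -5.92264498e-05,  1.14773523e-03]), 'joint_efforts': array([-1.09037278e-04, -7.76465964e+01,  1.56492680e+00, -2.58002776e+01,
        1.22856165e-02,  9.12341609e-03, -1.17101209e-05]), 'tool_pos': array([ 0.28664199, -0.66535458,  0.20201324]), 'orientation': array([-7.45791627e-04,  9.79378076e-01,  2.02034598e-01, -2.22708539e-04]), 'wrist_force': array([ 0.46574744, -0.22134754,  0.83320309]), 'torque': array([-0.00443219,  0.04196901, -0.00777027]), 'grip_force': 0.0, 'gripper_width': 1.003318841800289}
scene 506.7249442680408 [1.14695351 0.7638152  0.9270793 ] [-0.45996763 -0.57831346 -0.67378285] 0.9958828125
side 471.5440271861164 [0.03418584 0.63092192 0.91556314] [ 0.44413992 -0.52139867 -0.72861729] 0.99590625
```

View pics/scene0.png

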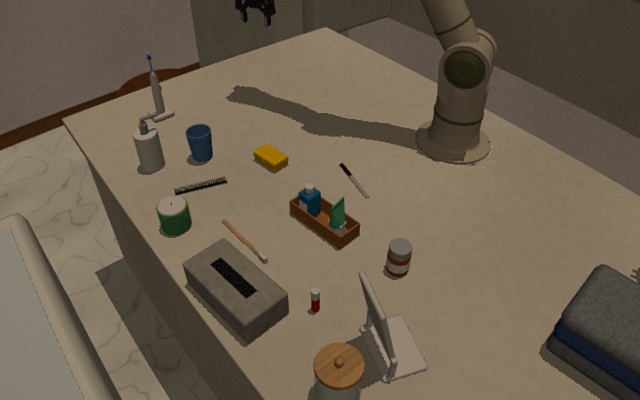

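View pics/side0.png

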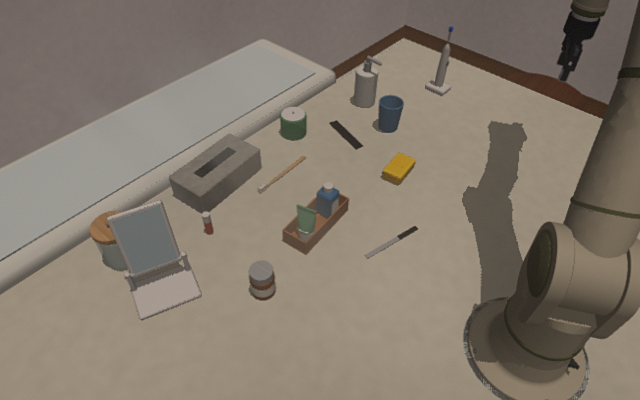

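The scene view shows the box around (325,220), bottle (310,200), tube (338,213), jar (399,257) and soap box (270,157). In the side view they are at (317,220), (328,200), (306,218), (262,280) and (399,167).

```bash
cat > m.py <<'E'
from h import *
rois={'scene':dict(box=(285,190,365,248),jar=(383,235,415,280),soap=(250,142,292,175)),'side':dict(box=(280,180,352,252),jar=(245,258,280,302),soap=(380,150,418,186))}
def rect(P): 
    (c,s,a)=cv2.minAreaRect((P[:,:2]*1000).astype(np.float32)); return np.round(c,1),np.round(s,1),round(a,1)
def circ(P):
    # algebraic circle fit
    A=np.c_[2*P[:,:2],np.ones(len(P))]; s=np.linalg.lstsq(A,(P[:,:2]**2).sum(1),rcond=None)[0]; return np.round(1000*np.r_[s[:2],np.sqrt(s[2]+s[0]**2+s[1]**2)],1)
def run(names=('scene','side')):
    out={}
    for n in names:
        c=cam(n); W=cloud(c); hsv=cv2.cvtColor(c['color'],cv2.COLOR_RGB2HSV)
        for k,(a,b,d,e) in rois[n].items():
            out[n,k]=(W[b:e,a:d].reshape(-1,3),hsv[b:e,a:d].reshape(-1,3))
    return out
E
python3 - <<'E'
from m import *
o=run()
np.set_printoptions(suppress=True)
for (n,k),(P,H) in o.items():
    ok=np.isfinite(P[:,2]); P=P[ok];H=H[ok]; z=P[:,2]
    print(n,k,'ground med',np.median(z[z<.01])*1000)
    if k=='jar':
        t=P[z>.072]; print(' lid',len(t),np.median(t[:,2]),rect(t),t[:,:2].mean(0)*1000); b=P[(z>.012)&(z<.056)]; print(' body',circ(b))
    if k=='soap':
        t=P[(z>.030)]; print(' top',len(t),np.median(t[:,2]),rect(t),t[:,:2].mean(0)*1000); t=P[z>.01];print(' all',rect(t))
    if k=='box':
        w=P[(z>.040)&(z<.049)&(H[:,0]<20)&(H[:,1]>80)]; print(' rim',len(w),rect(w)); 
        w=P[(z>.015)&(z<.049)&(H[:,0]<20)&(H[:,1]>80)]; print(' box',len(w),rect(w))
        bl=(H[:,0]>95)&(H[:,0]<125)&(H[:,1]>80); t=P[bl&(z>.072)&(z<.083)]; print(' bottle top',len(t),rect(t) if len(t) else 0,t[:,:2].mean(0)*1000)
        t=P[bl&(z>.05)&(z<.083)]; print(' bottle',rect(t))
        t=P[(z>.088)&(H[:,1]<80)]; print(' cap',len(t),t[:,:2].mean(0)*1000,z.max())
        g=(H[:,0]>40)&(H[:,0]<90)&(H[:,1]>60); t=P[g&(z>.085)]; print(' crimp',len(t),rect(t),t[:,:2].mean(0)*1000); t=P[g&(z>.05)]; print(' tube',rect(t))
E
```

```text
scene box ground med -0.4785857561588558
 rim 246 (array([557.6,  38.3]), array([ 74.3, 187.8]), 6.2)
 box 924 (array([557.,  37.]), array([ 77. , 190.4]), 5.7)
 bottle top 121 (array([564. ,  -8.9]), array([46.5, 37.5]), 3.3) [571.24741979  -3.44539685]
 bottle (array([564.,  -8.]), array([48.9, 38.2]), 0.3)
 cap 31 [565.85687716   8.72974287] 0.10503348206414113
 crimp 110 (array([549.8,  83.7]), array([53.4, 10.4]), 14.0) [551.74990201  83.95618805]
 tube (array([549.4,  87.9]), array([53. , 23.1]), 8.9)
scene jar ground med 0.32358607369414283
 lid 355 0.07966326037553031 (array([514.9, 265.9]), array([52.3, 52.4]), 45.4) [515.70564498 266.58346155]
 body [514.6 265.3  26.6]
scene soap ground med -1.0770165331944246
 top 339 0.033083319424350305 (array([ 516.8, -264.6]), array([58.3, 97.1]), 6.5) [ 517.82386562 -262.55164447]
 all (array([ 516.6, -265.7]), array([ 62. , 104.4]), 7.7)
side box ground med 1.2550725855720735
 rim 273 (array([552.9,  35. ]), array([ 73.2, 189.2]), 5.8)
 box 758 (array([552.9,  35.2]), array([ 73.2, 190.2]), 5.3)
 bottle top 45 (array([558.2, -15.6]), array([38.9, 37.7]), 5.8) [549.20222192 -12.57831645]
 bottle (array([558.2, -15.6]), array([38.9, 37.7]), 5.8)
 cap 234 [552.00443512  40.96298457] 0.10682573213545735
 crimp 0 (array([0., 0.]), array([0., 0.]), 0.0) [nan nan]
 tube (array([0., 0.]), array([0., 0.]), 0.0)
side jar ground med 0.8620120894203513
 lid 428 0.0805220740849672 (array([511.7, 263.6]), array([52. , 51.8]), 52.4) [510.07605613 264.48148834]
 body [510.9 263.1  26.1]
side soap ground med 1.4888411137173272
 top 466 0.035132071440966445 (array([ 511.6, -267.3]), array([ 57.9, 100.5]), 6.9) [ 510.09635238 -263.55275044]
 all (array([ 511.6, -267.1]), array([ 58.5, 103.2]), 6.7)<stdin>:17: RuntimeWarning: Mean of empty slice.
  ret = um.true_divide(
```

arm_command(
  rotation=[
    [0,0,0],
    [0,0,0],
    [0,0,0],
    [0,0,0],
    [0,0,0],
    [0,0,0],
    [0,0,0],
    [0,0,0],
    [0,0,0],
    [0,0,0],
  ],
  slide=[
    [2.6,-2.7,-0.8],
    [2.6,-2.7,-0.8],
    [2.6,-2.7,-0.8],
    [2.6,-2.7,-0.8],
    [2.6,-2.7,-0.8],
    [2.6,-2.7,-0.8],
    [2.6,-2.7,-0.8],
    [2.6,-2.7,-0.8],
    [2.6,-2.7,-0.8],
    [2.6,-2.7,-0.8],
  ],
  claw=[1,1,1,1,1,1,1,1,1,1],
)

```text
clock: 1.03
tool_pos: [0.419, -0.3132, 0.2833]
orientation: [0.0, 0.979, 0.202, 0.0]
wrist_force: [1.2, -0.8, -0.5]
gripper_width: 0.998
grip_force: 0.0
```

arm_command(
  rotation=[
    [0,0,-7],
    [0,0,-7],
    [0,0,-7],
    [0,0,-7],
    [0,0,-7],
    [0,0,-7],
    [0,0,-7],
    [0,0,-7],
    [0,0,-7],
    [0,0,-7],
  ],
  slide=[
    [0,0,0],
    [0,0,0],
    [0,0,0],
    [0,0,0],
    [0,0,0],
    [0,0,0],
    [0,0,0],
    [0,0,0],
    [0,0,0],
    [0,0,0],
  ],
  claw=[1,1,1,1,1,1,1,1,1,1],
)

```text
clock: 1.87
tool_pos: [0.4187, -0.315, 0.2828]
orientation: [-0.0, 0.684, 0.729, -0.0]
wrist_force: [0.7, 0.2, 0.7]
gripper_width: 0.999
grip_force: 0.0
```

arm_command(
  rotation=[
    [0,0,-2.4],
    [0,0,0],
    [0,0,0],
    [0,0,0],
    [0,0,0],
    [0,0,0],
    [0,0,0],
    [0,0,0],
    [0,0,0],
    [0,0,0],
  ],
  slide=[
    [3.43,1.46,-0.2],
    [3.43,1.46,-0.2],
    [3.43,1.46,-0.2],
    [3.43,1.46,-0.2],
    [3.43,1.46,-0.2],
    [3.43,1.46,-0.2],
    [3.43,1.46,-0.2],
    [3.43,1.46,-0.2],
    [3.43,1.46,-0.2],
    [3.43,1.46,-0.2],
  ],
  claw=[1,1,1,1,1,1,1,1,1,1],
)

```text
clock: 2.7
tool_pos: [0.5316, 0.042, 0.303]
orientation: [0.0, 0.671, 0.741, -0.0]
wrist_force: [0.8, -1.7, 0.3]
gripper_width: 1.004
grip_force: 0.0
```

```bash
python3 - <<'E'
from h import *
c=cam('wrist'); save(c,'w0.png'); np.savez('w0.npz',**{k:c[k] for k in ['color','range_z','K','d','E']})
print(robot.sense()['tool_pos'],-c['E'][:3,3]@c['E'][:3,:3],c['E'][2,:3])
E
```

```text
[0.53355874 0.05056365 0.30388416] [0.52442689 0.1152251  0.47364585] [ 0.02770168 -0.28982206 -0.95667957]
```

View pics/w0.png

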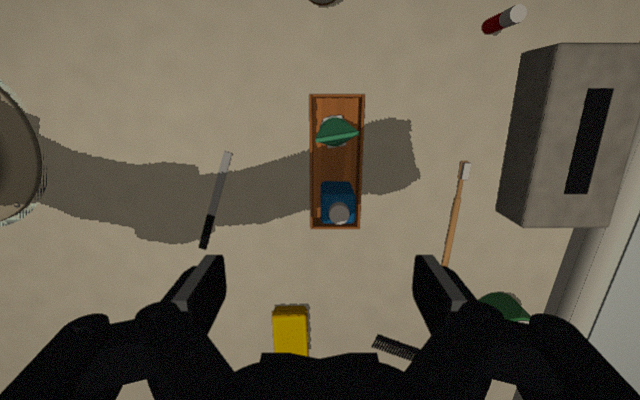

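Wrist view: box spans (310,94)–(365,228), tube at (337,132), bottle at (338,203), soap box partly seen at (290,330), fingertips at (205,270) and (435,270).

```bash
cat > wm.py <<'E'
from m import *
def boxmeas(c):
    W=cloud(c); hsv=cv2.cvtColor(c['color'],cv2.COLOR_RGB2HSV); z=W[...,2]; o={}
    near=np.isfinite(z)&(np.abs(W[...,0]-.555)<.06)&(np.abs(W[...,1]-.037)<.12)
    H,S=hsv[...,0],hsv[...,1]
    o['rim']=W[near&(z>.039)&(z<.050)&(H<22)&(S>80)]
    g=(H>40)&(H<92)&(S>60); b=(H>95)&(H<125)&(S>80)
    o['tube']=W[near&g&(z>.05)]; o['crimp']=W[near&g&(z>.096)]; o['btop']=W[near&b&(z>.074)&(z<.09)]
    o['cap']=W[near&(z>.096)&(S<70)]; o['gr']=W[np.isfinite(z)&(z<.01)]
    o['jarlid']=W[near&(z>.078)&(z<.09)&(S<70)]
    o['hi']=W[near&(z>.095)]
    return o
def boxf(P,c=(.555,.037),a=6.0):
    r=np.radians(a); d=P[:,:2]-c; return np.c_[d@[np.cos(r),np.sin(r)],d@[-np.sin(r),np.cos(r)],P[:,2]]*1000
E
python3 - <<'E'
from wm import *
c=dict(np.load('w0.npz')); print(c['K'][0])
np.set_printoptions(suppress=True,precision=1)
o=boxmeas(c)
for k,P in o.items():
    if len(P)>5 and k!='gr':
        print(k,len(P),rect(P),'z',np.median(P[:,2])*1000, 'box lo/hi',np.percentile(boxf(P),[1,99],axis=0)[:,:2].ravel())
print('ground',np.median(o['gr'][:,2])*1000)
# fingers
W=cloud(c); T=np.array([.53356,.05056,.30388]); z=W[...,2]
for s in (-1,1):
    m=(z>.25)&(z<.33)&(np.abs(W[...,0]-T[0])<.09)&(np.sign(W[...,0]-T[0])==s); P=W[m]; print(len(P),np.percentile((P-T)*1000,[1,50,99],axis=0))
E
```

```text
[319.74612006   0.         318.88484994]
rim 1144 (array([554.5,  34.1]), array([ 71.9, 183.8]), 5.7) z 44.12881615499047 box lo/hi [-36.6 -93.9  35.1  89.2]
tube 7166 (array([555.3,  57.4]), array([ 70.5, 103.5]), 61.2) z 408.74959009095335 box lo/hi [-56.3  -1.2  48.9  55.5]
crimp 6590 (array([553.3,  65.5]), array([ 51.4, 110.8]), 79.5) z 410.08412105246776 box lo/hi [-56.4  -1.3  49.1  44.6]
btop 659 (array([561.8, -13.5]), array([44.5, 40.5]), 5.6) z 80.82312790159133 box lo/hi [-20.7 -70.7  23.1 -31. ]
cap 8588 (array([549.4,  18.1]), array([ 90.3, 109.9]), 89.2) z 406.6317981791725 box lo/hi [-56.  -56.3  50.   26.2]
jarlid 17 (array([564.7, -17.8]), array([22.7, 32.8]), 15.8) z 83.7777218757507 box lo/hi [ -8.6 -70.9  15.6 -39.9]
hi 30009 (array([562.2,  39.3]), array([ 92.7, 109.1]), 38.0) z 409.5078323476598 box lo/hi [-56.3 -41.8  49.2  26.8]
ground -0.41338247269793305Traceback (most recent call last):
  File "<stdin>", line 12, in <module>
    return _quantile_unchecked(
        a, q, axis, out, overwrite_input, method, keepdims, weights)
    return _ureduce(a,
                    func=_quantile_ureduce_func,
    ...<5 lines>...
                    overwrite_input=overwrite_input,
                    method=method)
    r = func(a, **kwargs)
    result = _quantile(arr,
                       quantiles=q,
    ...<2 lines>...
                       out=out,
                       weights=wgt)
    slices_having_nans = np.isnan(arr[-1, ...])
                                  ~~~^^^^^^^^^
IndexError: index -1 is out of bounds for axis 0 with size 0
```

```bash
sed -i 's/near=np.isfinite(z)&/near=np.isfinite(z)\&(z<.115)\&/; s/c=(.555,.037),a=6.0/c=(.555,.036),a=5.9/' wm.py
cat > rep.py <<'E'
from wm import *
np.set_printoptions(suppress=True,precision=1)
def rep(c):
    for k,P in boxmeas(c).items():
        if len(P)>5 and k!='gr': print(k,len(P),rect(P),'z %.0f'%(np.median(P[:,2])*1000),'box lo/hi',np.percentile(boxf(P),[1,99],axis=0)[:,:2].ravel())
E
python3 - <<'E'
from rep import *
rep(dict(np.load('w0.npz')))
c=cam('scene');print('scene');rep(c); c=cam('side');print('side');rep(c); s=robot.sense();print(s['tool_pos'],s['orientation'])
E
```

```text
rim 1144 (array([554.5,  34.1]), array([ 71.9, 183.8]), 5.7) z 44 box lo/hi [-36.4 -92.9  35.1  90.1]
tube 775 (array([568.3,  55.5]), array([46. , 99.6]), 39.5) z 83 box lo/hi [-25.1  29.5  20.4  59.8]
crimp 199 (array([547.8,  79.8]), array([49.7,  4.5]), 15.4) z 103 box lo/hi [-26.2  38.8  21.7  50. ]
btop 659 (array([561.8, -13.5]), array([44.5, 40.5]), 5.6) z 81 box lo/hi [-20.5 -69.7  23.3 -30. ]
cap 329 (array([561.3, -14.4]), array([23.6, 25.3]), 6.7) z 101 box lo/hi [-10.7 -63.1  12.7 -38.7]
jarlid 17 (array([564.7, -17.8]), array([22.7, 32.8]), 15.8) z 84 box lo/hi [ -8.5 -69.9  15.8 -38.9]
hi 540 (array([561.5,  29.3]), array([ 49.8, 109.3]), 15.3) z 102 box lo/hi [-26.2 -62.9  20.5  49.6]
scene
rim 267 (array([557.5,  37.9]), array([ 77.2, 188.2]), 6.7) z 43 box lo/hi [-34.3 -91.1  40.   95.2]
tube 291 (array([548.7,  88.4]), array([53.2, 24.6]), 7.4) z 78 box lo/hi [-22.9  41.1  24.5  62.2]
crimp 52 (array([549.6,  82.1]), array([54.4,  5.9]), 15.5) z 102 box lo/hi [-25.3  40.4  25.3  52.9]
btop 135 (array([564.8, -10.3]), array([46.9, 39.8]), 1.8) z 80 box lo/hi [-16.4 
[... 172 characters left out ...]
, 55.4) z 87 box lo/hi [-14.6 -68.9  16.3 -38.2]
hi 125 (array([563.8,  31.3]), array([ 54.4, 111.4]), 15.6) z 101 box lo/hi [-23.3 -61.7  24.6  52. ]
side
rim 283 (array([552.8,  34.8]), array([ 72.1, 191.1]), 5.4) z 44 box lo/hi [-38.  -93.9  33.6  93.4]
btop 6 (array([547.7, -31.1]), array([ 4.8, 10.4]), 78.5) z 84 box lo/hi [-19.2 -69.7  -9.9 -63.6]
cap 153 (array([561.9,  30.4]), array([ 51.7, 112.8]), 15.5) z 103 box lo/hi [-27.3 -62.8  21.   50.4]
jarlid 226 (array([553.5,  27.6]), array([ 46.9, 124.3]), 8.1) z 83 box lo/hi [-27.3 -67.4  22.   53.9]
hi 166 (array([561.9,  30.4]), array([ 51.7, 112.8]), 15.5) z 102 box lo/hi [-27.3 -62.5  20.9  50.5]
[0.5 0.  0.3] [-0.   0.7  0.7  0. ]
```

```bash
cat > d.py <<'E'
import sys
from h import *
from scipy.spatial.transform import Rotation as Ro
# usage: d.py x y z(mm) yaw(deg of tool y) [tilt about tool y]: shift (current tool axes, cm) and turn (deg) to get there
def tgt(yaw,tilt=0):
    y=np.radians(yaw); Y=np.array([np.cos(y),np.sin(y),0]); Z=np.array([0,0,-1.]); R=Ro.from_matrix(np.c_[np.cross(Y,Z),Y,Z]); return R*Ro.from_rotvec([0,tilt,0],degrees=True)
if __name__=='__main__':
    a=list(map(float,sys.argv[1:])); s=robot.sense(); q=s['orientation']; R=Ro.from_quat([q[1],q[2],q[3],q[0]])
    np.set_printoptions(suppress=True,precision=2)
    print('t',s['clock'],'at mm',s['tool_pos']*1000,'F',s['wrist_force'],'grip',s['gripper_width']*85,s['grip_force'],'q',s['q'])
    print('shift cm',R.inv().apply(np.array(a[:3])/1000-s['tool_pos'])*100,'turn',(R.inv()*tgt(a[3],a[4] if len(a)>4 else 0)).as_rotvec(degrees=True))
    print('world dirs x,y,z of tool',R.as_matrix().T)
E
python3 d.py 548 81 50 15
```

```text
t 2.85 at mm [531.82  43.7  302.91] F [ 0.66 -1.19 -1.04] grip 85.13528970664666 0.0 q [ 0.19  0.29 -0.49  1.89  0.16  0.99 -0.26]
shift cm [ 3.51  1.99 25.3 ] turn [ 0.03 -0.07 -8.97]
world dirs x,y,z of tool [[-0.1   0.99  0.  ]
 [ 0.99  0.1   0.  ]
 [ 0.    0.   -1.  ]]
```

arm_command(
  rotation=[
    [0,0,0],
    [0,0,0],
    [0,0,-4.5],
    [0,0,-4.5],
    [0,0,0],
    [0,0,0],
    [0,0,0],
    [0,0,0],
    [0,0,0],
    [0,0,0],
  ],
  slide=[
    [1.75,1.0,1.5],
    [1.75,1.0,1.5],
    [0,0,2.5],
    [0,0,2.5],
    [0,0,3.0],
    [0,0,3.0],
    [0,0,3.0],
    [0,0,3.0],
    [0,0,3.0],
    [0,0,2.0],
  ],
  claw=[1,1,1,1,1,1,1,1,1,1],
)

```text
clock: 3.68
tool_pos: [0.5466, 0.0752, 0.0503]
orientation: [-0.001, 0.611, 0.791, -0.001]
wrist_force: [-0.1, -0.0, 0.6]
gripper_width: 0.996
grip_force: 0.0
```

arm_command(
  rotation=[
    [0,0,0],
    [0,0,0],
  ],
  slide=[
    [0,0,0.3],
    [0,0,0],
  ],
  claw=[1,1],
)

```text
clock: 3.85
tool_pos: [0.547, 0.076, 0.0489]
orientation: [-0.001, 0.611, 0.792, -0.001]
wrist_force: [0.4, -0.9, 1.1]
gripper_width: 1.0
grip_force: 0.0
```

```bash
python3 d.py 548 81 50 15
```

```text
t 3.85 at mm [547.    75.99  48.9 ] F [ 0.38 -0.86  1.07] grip 85.04181553857134 0.0 q [-0.    0.64 -0.35  2.1   0.46  0.48 -0.44]
shift cm [ 0.46  0.22 -0.11] turn [-0.17  0.02 -0.33]
world dirs x,y,z of tool [[-0.25  0.97 -0.  ]
 [ 0.97  0.25 -0.  ]
 [-0.   -0.   -1.  ]]
```

arm_command(
  rotation=[
    [0,0,0],
    [0,0,0],
    [0,0,0],
    [0,0,0],
    [0,0,0],
    [0,0,0],
  ],
  slide=[
    [0.45,0.2,-0.1],
    [0,0,0],
    [0,0,0],
    [0,0,0],
    [0,0,0],
    [0,0,0],
  ],
  claw=[1,0.4,0.2,0,-0.2,-0.5],
)

```text
clock: 4.35
tool_pos: [0.5492, 0.082, 0.0524]
orientation: [0.001, 0.611, 0.792, 0.001]
wrist_force: [-2.6, -0.7, 12.4]
gripper_width: 0.561
grip_force: 59.7
```

```bash
python3 d.py 545.5 103 50 6
```

```text
t 4.35 at mm [549.22  81.96  52.4 ] F [-2.59 -0.67 12.39] grip 47.71784100850977 59.65553106056177 q [-0.01  0.63 -0.35  2.1   0.46  0.48 -0.45]
shift cm [2.13 0.17 0.24] turn [0.11 0.03 8.7 ]
world dirs x,y,z of tool [[-0.25  0.97 -0.  ]
 [ 0.97  0.25  0.  ]
 [ 0.   -0.   -1.  ]]
```

arm_command(
  rotation=[
    [0,0,4.4],
    [0,0,4.3],
    [0,0,0],
    [0,0,0],
    [0,0,0],
    [0,0,0],
  ],
  slide=[
    [0,0,0],
    [0,0,0],
    [0.4,0.03,0],
    [0.4,0.03,0],
    [0.4,0.03,0],
    [0.4,0,0],
  ],
  claw=[-0.5,-0.5,-0.5,-0.5,-0.5,-0.5],
)

```text
clock: 4.85
tool_pos: [0.5493, 0.0968, 0.0535]
orientation: [0.002, 0.67, 0.743, 0.0]
wrist_force: [-2.7, -5.8, 27.3]
gripper_width: 0.559
grip_force: 62.7
```

```bash
python3 d.py 545.5 103 52 6
```

```text
t 4.85 at mm [549.26  96.78  53.49] F [-2.73 -5.75 27.33] grip 47.475434622488756 62.71010230615502 q [-0.07  0.63 -0.31  2.09  0.41  0.47 -0.58]
shift cm [ 0.66 -0.31  0.15] turn [ 0.18  0.12 -0.07]
world dirs x,y,z of tool [[-0.1   0.99 -0.  ]
 [ 0.99  0.1   0.  ]
 [ 0.   -0.   -1.  ]]
```

arm_command(
  rotation=[
    [0,0,0],
    [0,0,0],
    [0,0,0],
    [0,0,0],
  ],
  slide=[
    [0,0,-0.2],
    [0.3,0,0],
    [0.2,0,0],
    [0,0,0],
  ],
  claw=[-0.5,-0.5,-0.5,-0.5],
)

```text
clock: 5.18
tool_pos: [0.5478, 0.1031, 0.0537]
orientation: [0.001, 0.669, 0.743, 0.0]
wrist_force: [-1.1, -2.5, 11.4]
gripper_width: 0.558
grip_force: 62.8
```

```bash
python3 d.py 545.5 103 52 6 | head -2
```

```text
t 5.1833 at mm [547.79 103.11  53.7 ] F [-1.08 -2.47 11.39] grip 47.41506587906808 62.802226857456844 q [-0.08  0.63 -0.31  2.09  0.4   0.48 -0.58]
shift cm [ 0.01 -0.23  0.17] turn [0.07 0.02 0.01]
```

arm_command(
  rotation=[
    [0,0,0],
    [0,0,0],
  ],
  slide=[
    [0.15,0,0],
    [0,0,0],
  ],
  claw=[-0.5,-0.5],
)

```text
clock: 5.35
tool_pos: [0.5477, 0.1042, 0.0538]
orientation: [0.001, 0.669, 0.743, 0.0]
wrist_force: [-0.8, -3.5, 12.1]
gripper_width: 0.557
grip_force: 62.9
```

arm_command(
  rotation=[
    [0,0,0],
    [0,0,0],
  ],
  slide=[
    [0.15,0,0],
    [0,0,0],
  ],
  claw=[-0.5,-0.5],
)

```text
clock: 5.52
tool_pos: [0.5476, 0.1055, 0.0538]
orientation: [0.001, 0.669, 0.743, 0.0]
wrist_force: [-1.4, -3.3, 12.7]
gripper_width: 0.555
grip_force: 63.0
```

arm_command(
  rotation=[
    [0,0,0],
    [0,0,0],
  ],
  slide=[
    [0.15,0,0],
    [0,0,0],
  ],
  claw=[-0.5,-0.5],
)

```text
clock: 5.68
tool_pos: [0.5474, 0.1069, 0.0538]
orientation: [0.001, 0.669, 0.743, -0.0]
wrist_force: [-0.6, -3.3, 13.3]
gripper_width: 0.561
grip_force: 63.0
```

arm_command(
  rotation=[
    [0,0,0],
    [0,0,0],
  ],
  slide=[
    [0.15,0,0],
    [0,0,0],
  ],
  claw=[-0.5,-0.5],
)

```text
clock: 5.85
tool_pos: [0.5472, 0.1084, 0.0539]
orientation: [0.001, 0.669, 0.743, -0.0]
wrist_force: [-1.5, -4.1, 15.0]
gripper_width: 0.557
grip_force: 63.0
```

```bash
python3 d.py 545.5 103 52 6 | head -2;  python3 - <<'E'
from rep import *
c=cam('wrist'); save(c,'w1.png'); rep(c)
print('scene'); rep(cam('scene'))
E
```

```text
t 5.85 at mm [547.21 108.38  53.89] F [-1.53 -4.06 14.97] grip 47.32096222099915 63.010052850149805 q [-0.09  0.63 -0.31  2.09  0.4   0.48 -0.59]
shift cm [-0.52 -0.23  0.19] turn [ 0.06  0.07 -0.02]
rim 2378 (array([551.2,  71.6]), array([ 72.1, 113.5]), 5.7) z 44 box lo/hi [-35.7 -17.2  35.6  92.3]
tube 5982 (array([547.2, 108.8]), array([73.7, 22.8]), 8.0) z 90 box lo/hi [-24.7  68.9  24.8  81.3]
crimp 2175 (array([547.2, 109.1]), array([73.7, 22.8]), 8.7) z 105 box lo/hi [-34.8  65.3  34.6  83.1]
cap 1004 (array([547. , 108.2]), array([75.4, 22.9]), 5.9) z 107 box lo/hi [-37.8  62.1  36.8  84. ]
jarlid 41 (array([548.9, 113.2]), array([65.4, 12.1]), 5.9) z 89 box lo/hi [-30.8  71.5  32.7  83.5]
hi 4041 (array([547. , 108.1]), array([75.4, 23.2]), 5.9) z 105 box lo/hi [-37.4  62.3  36.3  83.8]
scene
rim 228 (array([557.6,  37.4]), array([ 74.8, 188.3]), 6.0) z 43 box lo/hi [-34.2 -91.7  39.6  95.1]
tube 245 (array([556. , 104.8]), array([67.5, 28.3]), 7.1) z 79 box lo/hi [-24.3  55.7  40.   82. ]
crimp 62 (array([555.1, 111.5]), array([67.4, 13.8]), 6.3) z 103 box lo/hi [-25.3  68.6  41.3  82.1]
btop 137 (array([565.5,  -9.2]), array([44.8, 37.8]), 5.1) z 80 box lo/hi [-15.5 -63.7  27.7 -27.5]
cap 119 (array([567. ,  54.4]), array([ 75.4, 153.1]), 18.1) z 101 box lo/hi [-34.3 -60.8  38.3  86.5]
jarlid 18 (array([569.3,  47.1]), array([ 21.1, 152.1]), 0.2) z 88 box lo/hi [  0.2 -66.8  33.   84.9]
hi 220 (array([542.6,  51.7]), array([151.6,  78.2]), 84.6) z 102 box lo/hi [-29.7 -59.8  40.7  86.3]
```

View pics/w1.png

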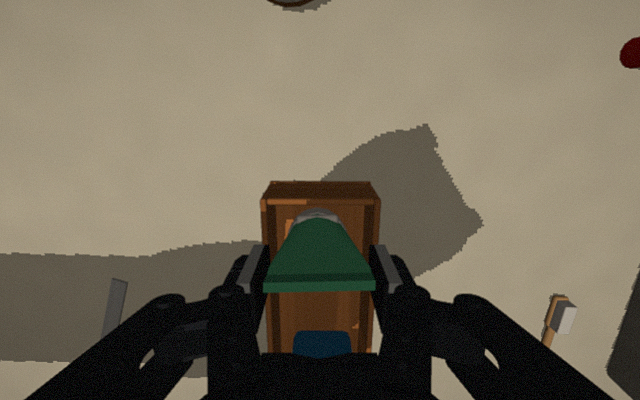

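The wrist view shows the tube in the grip at (320,255), its white cap's far edge at (318,208), close to the end wall (about row 203). The camera's gripper centre agrees with the measured TCP.

```bash
python3 - <<'E'
from rep import *
c=cam('wrist'); W=cloud(c); hsv=cv2.cvtColor(c['color'],cv2.COLOR_RGB2HSV)
P=boxf(W.reshape(-1,3)); h=hsv.reshape(-1,3); ok=np.isfinite(P[:,2])&(abs(P[:,0])<12); P=P[ok];h=h[ok]
gr=(h[:,0]>40)&(h[:,0]<92)&(h[:,1]>60)
t=P[gr&(P[:,2]>101)&(P[:,2]<107)]; print('crimp',np.percentile(t,[2,50,98],axis=0))
for lo in range(10,46,5):
    k=P[(P[:,2]>lo)&(P[:,2]<lo+5)&(P[:,1]>60)&(P[:,1]<95)]; 
    if len(k): print(lo,len(k),np.percentile(k[:,1],[2,50,98]))
w=P[(h[:,1]<50)&(P[:,2]<40)&(P[:,2]>5)&(P[:,1]>50)&(P[:,1]<95)]; print('white',len(w),np.percentile(w,[2,50,98],axis=0) if len(w) else 0)
E
```

```text
crimp [[-11.5  69.  101.3]
 [ -0.1  72.  104.8]
 [ 11.5  73.8 106.2]]
10 97 [72.7 92.  92.4]
15 101 [73.6 91.9 92.4]
20 99 [75.1 92.  92.4]
25 130 [76.5 91.9 92.4]
30 83 [77.9 92.  92.4]
35 270 [76.1 79.  92.4]
40 409 [75.7 90.  92.2]
45 168 [75.3 77.4 91.7]
white 300 [[-11.4  73.7  12.6]
 [ -0.3  77.5  36.6]
 [ 10.8  79.4  39.9]]
```

```bash
python3 - <<'E'
from h import *
a=cam('scene')['color'][175:260,290:390]; b=cam('side')['color'][170:255,270:370]
im=np.hstack([cv2.resize(x,(400,340),interpolation=cv2.INTER_CUBIC) for x in (a,b)]); im=cv2.convertScaleAbs(im,alpha=1.6); cv2.imwrite('pics/z1.png',im[:,:,::-1])
E
```

```text
(no output)
```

View pics/z1.png

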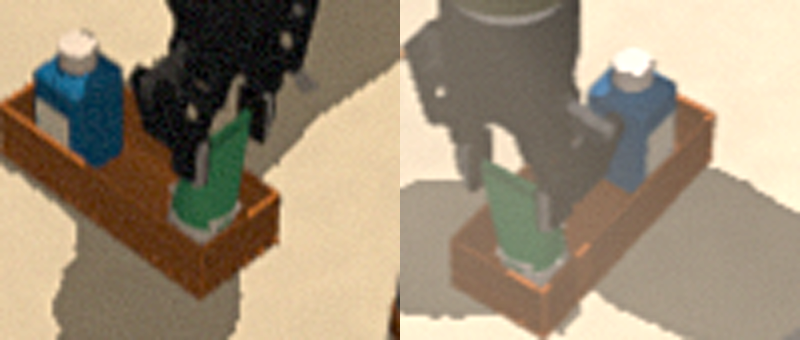

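The tube leans in the grip: its crimp is at box y 72 but the cap lags, because the closing fingers pressed it down. I'll release it, let it stand back up, then regrasp and carry it slightly lifted.

arm_command(
  rotation=[
    [0,0,0],
    [0,0,0],
    [0,0,0],
    [0,0,0],
    [0,0,0],
    [0,0,0],
  ],
  slide=[
    [-0.4,0,-0.1],
    [-0.4,0,0],
    [-0.4,0,0],
    [0,0,0],
    [0,0,0],
    [0,0,0],
  ],
  claw=[-0.5,-0.5,-0.5,0.4,1,1],
)

```text
clock: 6.6
tool_pos: [0.5479, 0.0971, 0.0537]
orientation: [-0.0, 0.669, 0.743, -0.0]
wrist_force: [-0.1, 0.5, 0.1]
gripper_width: 0.946
grip_force: 0.0
```

```bash
cat > tube.py <<'E'
from rep import *
def tube():
    c=cam('wrist'); W=cloud(c); hsv=cv2.cvtColor(c['color'],cv2.COLOR_RGB2HSV)
    P=boxf(W.reshape(-1,3)); h=hsv.reshape(-1,3); ok=np.isfinite(P[:,2])&(abs(P[:,0])<32); P=P[ok];h=h[ok]
    gr=(h[:,0]>40)&(h[:,0]<92)&(h[:,1]>60)
    t=P[gr&(P[:,2]>99)&(P[:,2]<109)]; print('crimp',np.percentile(t,[2,50,98],axis=0).ravel())
    for lo in range(10,100,10):
        k=P[gr&(P[:,2]>lo)&(P[:,2]<lo+10)&(abs(P[:,0])<5)]
        if len(k)>3: print(lo,len(k),np.percentile(k[:,1],[2,50,98]))
    w=P[(h[:,1]<50)&(P[:,2]<45)&(P[:,2]>5)&(P[:,1]>0)&(P[:,1]<89)]; print('white',len(w),np.percentile(w,[2,50,98],axis=0).ravel() if len(w) else 0)
    return c
E
python3 -c "
from tube import *
tube()"; python3 d.py 547 97 50 6
```

```text
crimp [-26.   48.2  99.2  -2.   51.9 103.2  21.7  53.4 104.6]
30 21 [69.8 70.4 70.7]
40 153 [66.7 68.2 69.9]
50 215 [63.5 65.3 67.3]
60 241 [60.1 62.  64. ]
70 287 [56.6 58.7 60.6]
80 324 [53.4 55.5 57.5]
90 312 [52.1 52.9 54.3]
white 810 [-19.8  60.5   9.6  -2.4  70.   27.7  15.1  71.9  40.9]
t 6.65 at mm [547.93  97.19  53.73] F [ 0.44 -0.06 -0.25] grip 84.95149906868802 0.0 q [-0.06  0.63 -0.31  2.09  0.4   0.48 -0.57]
shift cm [-0.01 -0.09  0.37] turn [-0.01 -0.01  0.01]
world dirs x,y,z of tool [[-0.1   0.99  0.  ]
 [ 0.99  0.1  -0.  ]
 [-0.    0.   -1.  ]]
```

arm_command(
  rotation=[
    [0,0,0],
    [0,0,0],
    [0,0,0],
    [0,0,0],
    [0,0,0],
    [0,0,0],
    [0,0,0],
    [0,0,0],
  ],
  slide=[
    [-0.53,-0.05,0.2],
    [-0.53,-0.05,0],
    [0,0,0],
    [0,0,0],
    [0,0,0],
    [0,0,-0.3],
    [0,0,0],
    [0,0,0],
  ],
  claw=[1,1,0.5,0.3,0.2,0.1,0,-0.5],
)

```text
clock: 7.32
tool_pos: [0.5482, 0.0865, 0.055]
orientation: [0.0, 0.669, 0.743, 0.0]
wrist_force: [0.6, 0.1, -0.8]
gripper_width: 0.564
grip_force: 61.7
```

arm_command(
  rotation=[
    [0,0,0],
    [0,0,0],
    [0,0,0],
  ],
  slide=[
    [0,0,-0.3],
    [0,0,-0.3],
    [0,0,0],
  ],
  claw=[-0.5,-0.5,-0.5],
)

```text
clock: 7.57
tool_pos: [0.5483, 0.0865, 0.0615]
orientation: [0.0, 0.669, 0.743, 0.0]
wrist_force: [0.2, 0.3, -1.3]
gripper_width: 0.557
grip_force: 61.8
```

```bash
python3 -c "
from tube import *
tube()"; python3 d.py 547 97 50 6
```

```text
crimp [-25.4  52.4  99.2  -1.4  53.4 103.4  22.2  58.1 108.8]
40 23 [69.1 70.8 71.6]
50 169 [66.6 68.3 70. ]
60 204 [63.5 65.2 67.2]
70 244 [59.9 62.  64. ]
80 275 [56.8 58.7 60.6]
90 337 [53.7 55.6 57.6]
white 470 [-19.6  60.   18.2  -1.8  70.3  31.7  15.9  72.   43.3]
t 7.6167 at mm [548.3   86.45  61.26] F [-0.25  0.86 -0.86] grip 47.566497263651115 61.78293133722036 q [-0.04  0.62 -0.32  2.09  0.4   0.49 -0.55]
shift cm [ 1.06 -0.02  1.13] turn [ 0.04 -0.    0.01]
world dirs x,y,z of tool [[-0.1   0.99  0.  ]
 [ 0.99  0.1   0.  ]
 [ 0.    0.   -1.  ]]
```

arm_command(
  rotation=[
    [0,0,0],
    [0,0,0],
    [0,0,0],
    [0,0,0],
    [0,0,0],
    [0,0,0],
  ],
  slide=[
    [0.4,0,0],
    [0.4,0,0],
    [0.4,0,0],
    [0.3,0,0],
    [0,0,0],
    [0,0,0],
  ],
  claw=[-0.5,-0.5,-0.5,-0.5,-0.5,-0.5],
)

```text
clock: 8.12
tool_pos: [0.5464, 0.1017, 0.0608]
orientation: [-0.0, 0.669, 0.743, -0.0]
wrist_force: [0.5, -0.9, -0.4]
gripper_width: 0.554
grip_force: 61.8
```

arm_command(
  rotation=[
    [0,0,0],
    [0,0,0],
  ],
  slide=[
    [0.1,0,0],
    [0,0,0],
  ],
  claw=[-0.5,-0.5],
)

```text
clock: 8.28
tool_pos: [0.5464, 0.1023, 0.0608]
orientation: [-0.0, 0.669, 0.743, -0.0]
wrist_force: [0.4, -0.7, -0.9]
gripper_width: 0.558
grip_force: 61.8
```

arm_command(
  rotation=[
    [0,0,0],
    [0,0,0],
  ],
  slide=[
    [0.1,0,0],
    [0,0,0],
  ],
  claw=[-0.5,-0.5],
)

```text
clock: 8.45
tool_pos: [0.5463, 0.1031, 0.0609]
orientation: [0.0, 0.669, 0.743, -0.0]
wrist_force: [-0.3, -1.3, -1.0]
gripper_width: 0.557
grip_force: 61.8
```

arm_command(
  rotation=[
    [0,0,0],
    [0,0,0],
    [0,0,0],
    [0,0,0],
    [0,0,0],
  ],
  slide=[
    [0.05,0,0.2],
    [0,0,0.2],
    [0,0,0.15],
    [0,0,0.1],
    [0,0,0],
  ],
  claw=[-0.5,-0.5,-0.5,-0.5,-0.5],
)

```text
clock: 8.87
tool_pos: [0.5461, 0.1036, 0.054]
orientation: [-0.0, 0.669, 0.743, -0.0]
wrist_force: [0.6, -1.7, -1.9]
gripper_width: 0.561
grip_force: 61.8
```

```bash
python3 -c "
from tube import *
tube()"; python3 d.py 547 97 50 6
```

```text
crimp [-25.8  64.9  99.3  -1.8  69.9 104.6  21.8  75.  106.7]
40 125 [83.8 85.  86.3]
50 195 [80.7 82.5 84.2]
60 224 [77.7 79.5 81.4]
70 267 [74.8 76.5 78.3]
80 312 [71.6 73.5 75.3]
90 302 [70.  70.9 72.4]
white 240 [-20.6  74.9  17.9  -4.6  84.2  40.4  16.   86.7  42.5]
t 8.9167 at mm [546.1  103.69  54.1 ] F [ 0.34 -0.86 -2.21] grip 47.27562028295951 61.845592792960815 q [-0.08  0.63 -0.31  2.09  0.4   0.48 -0.59]
shift cm [-0.67  0.02  0.41] turn [-0.03  0.01  0.01]
world dirs x,y,z of tool [[-0.1   0.99 -0.  ]
 [ 0.99  0.1  -0.  ]
 [-0.   -0.   -1.  ]]
```

arm_command(
  rotation=[
    [0,0,0],
    [0,0,0],
  ],
  slide=[
    [0,0,0.15],
    [0,0,0],
  ],
  claw=[-0.5,-0.5],
)

```text
clock: 9.08
tool_pos: [0.5463, 0.1036, 0.0528]
orientation: [0.0, 0.669, 0.743, -0.0]
wrist_force: [0.2, -0.8, -0.4]
gripper_width: 0.559
grip_force: 62.0
```

arm_command(
  rotation=[
    [0,0,0],
    [0,0,0],
    [0,0,0],
  ],
  slide=[
    [0,0,0],
    [0,0,0],
    [0,0,0],
  ],
  claw=[0.4,1,1],
)

```text
clock: 9.33
tool_pos: [0.5463, 0.1042, 0.0529]
orientation: [-0.0, 0.669, 0.743, 0.0]
wrist_force: [-0.7, 0.4, 0.8]
gripper_width: 0.949
grip_force: 0.0
```

```bash
python3 -c "
from tube import *
tube()"; python3 d.py 513 264.5 44 18
```

```text
crimp [-26.6  64.4  99.3  -2.9  67.8 103.2  21.1  69.4 104.6]
40 154 [82.2 83.8 85.4]
50 199 [79.2 81.  82.9]
60 241 [76.  77.9 79.9]
70 277 [72.7 74.7 76.7]
80 331 [69.5 71.4 73.4]
90 286 [68.2 69.  70.1]
white 277 [-20.3  74.3  17.9  -4.   84.1  39.2  15.8  86.3  41.4]
t 9.3833 at mm [546.33 104.16  52.93] F [-0.03 -0.84  0.44] grip 85.01793280274549 0.0 q [-0.08  0.63 -0.31  2.09  0.4   0.47 -0.59]
shift cm [16.3  -1.63  0.9 ] turn [  0.02  -0.02 -11.97]
world dirs x,y,z of tool [[-0.1   0.99  0.  ]
 [ 0.99  0.1   0.  ]
 [ 0.    0.   -1.  ]]
```

```bash
python3 - <<'E'
from h import *
c=cam('scene'); print(onplane(c,[[375,375],[425,360],[400,320],[365,345]],0).round(3)); W=cloud(c); P=W[270:385,340:430].reshape(-1,3); P=P[P[:,2]>.03]; print('mirror/jar pts min y',np.percentile(P[P[:,1]>.31],[0,2,50,98],axis=0).round(3) )
E
python3 d.py 513 264.5 140 6
```

```text
[[0.746 0.438 0.   ]
 [0.643 0.479 0.   ]
 [0.613 0.375 0.   ]
 [0.715 0.373 0.   ]]
mirror/jar pts min y [[0.68  0.339 0.03 ]
 [0.695 0.348 0.043]
 [0.749 0.431 0.117]
 [0.845 0.466 0.215]]
t 9.4333 at mm [546.34 104.08  52.93] F [0.86 0.83 0.05] grip 84.51619248758378 0.0 q [-0.08  0.63 -0.31  2.09  0.4   0.47 -0.59]
shift cm [16.31 -1.63 -8.7 ] turn [ 0.02 -0.02  0.03]
world dirs x,y,z of tool [[-0.1   0.99  0.  ]
 [ 0.99  0.1   0.  ]
 [ 0.    0.   -1.  ]]
```

arm_command(
  rotation=[
    [0,0,0],
    [0,0,0],
    [0,0,0],
    [0,0,0],
  ],
  slide=[
    [0,0,-3],
    [0,0,-3],
    [0,0,-3],
    [0,0,-1],
  ],
  claw=[1,1,1,1],
)

```text
clock: 9.77
tool_pos: [0.5477, 0.1045, 0.1566]
orientation: [0.001, 0.669, 0.743, 0.002]
wrist_force: [0.2, 0.2, 0.3]
gripper_width: 0.999
grip_force: 0.0
```

arm_command(
  rotation=[
    [0,0,0],
    [0,0,0],
    [0,0,0],
    [0,0,0],
    [0,0,0],
    [0,0,0],
    [0,0,0],
  ],
  slide=[
    [2.7,-0.28,0],
    [2.7,-0.28,0],
    [2.7,-0.28,0],
    [2.7,-0.28,0],
    [2.7,-0.28,0],
    [2.7,-0.28,0],
    [0,0,0],
  ],
  claw=[1,1,1,1,1,1,1],
)

```text
clock: 10.35
tool_pos: [0.5107, 0.2697, 0.153]
orientation: [-0.001, 0.667, 0.745, 0.002]
wrist_force: [0.2, 0.6, 0.9]
gripper_width: 1.0
grip_force: 0.0
```

```bash
cat > jar.py <<'E'
from rep import *
c=cam('wrist'); W=cloud(c).reshape(-1,3); m=(W[:,2]>.076)&(W[:,2]<.086)&(abs(W[:,0]-.513)<.04)&(abs(W[:,1]-.264)<.04); P=W[m]; print(len(P),rect(P),cv2.minEnclosingCircle((P[:,:2]*1000).astype(np.float32)) if len(P) else 0)
m=(W[:,2]>.015)&(W[:,2]<.056)&(abs(W[:,0]-.513)<.04)&(abs(W[:,1]-.264)<.04); P=W[m]; print(len(P),circ(P) if len(P)>50 else 0)
E
python3 jar.py; python3 d.py 513 264.5 44 6
```

```text
3143 (array([513., 263.]), array([52., 52.]), 45.4) ((512.7056274414062, 263.0456848144531), 26.47176170349121)
454 [512.8 263.   27.8]
t 10.4 at mm [511.4  266.56 152.69] F [-0.44 -0.6   0.1 ] grip 84.79125267358376 0.0 q [-0.3   0.51 -0.4   1.98  0.3   0.71 -0.77]
shift cm [-0.24  0.14 10.87] turn [-0.   -0.1   0.29]
world dirs x,y,z of tool [[-0.11  0.99  0.  ]
 [ 0.99  0.11 -0.  ]
 [-0.    0.   -1.  ]]
```

arm_command(
  rotation=[
    [0,0,0.3],
    [0,0,0],
    [0,0,0],
    [0,0,0],
    [0,0,0],
    [0,0,0],
  ],
  slide=[
    [-0.36,0.1,1.0],
    [0,0,2.5],
    [0,0,2.5],
    [0,0,2.5],
    [0,0,1.9],
    [0,0,0],
  ],
  claw=[1,1,1,1,1,1],
)

```text
clock: 10.9
tool_pos: [0.5124, 0.2563, 0.0448]
orientation: [-0.001, 0.672, 0.741, -0.003]
wrist_force: [0.3, -0.4, -0.1]
gripper_width: 1.003
grip_force: 0.0
```

```bash
python3 d.py 513 263 45 6
```

```text
t 10.9 at mm [512.39 256.3   44.79] F [ 0.26 -0.4  -0.05] grip 85.24499223527802 0.0 q [-0.36  0.66 -0.31  2.05  0.4   0.49 -0.86]
shift cm [ 0.66  0.13 -0.02] turn [-0.32  0.2  -0.41]
world dirs x,y,z of tool [[-0.1   1.   -0.  ]
 [ 1.    0.1  -0.01]
 [-0.01 -0.   -1.  ]]
```

arm_command(
  rotation=[
    [-0.3,0.2,-0.4],
    [0,0,0],
    [0,0,0],
    [0,0,0],
    [0,0,0],
    [0,0,0],
  ],
  slide=[
    [0.6,0.1,0],
    [0,0,0],
    [0,0,0],
    [0,0,-0.2],
    [0,0,0],
    [0,0,0],
  ],
  claw=[1,1,0.5,0.3,0,-0.5],
)

```text
clock: 11.4
tool_pos: [0.5148, 0.2657, 0.0517]
orientation: [0.001, 0.669, 0.744, 0.004]
wrist_force: [-0.5, -0.2, -0.5]
gripper_width: 0.45
grip_force: 0.0
```

```bash
python3 d.py 513 263 45 6; python3 jar.py
```

```text
t 11.4 at mm [514.8  265.73  51.74] F [-0.46 -0.24 -0.48] grip 38.286613294700736 0.0 q [-0.36  0.65 -0.31  2.05  0.4   0.5  -0.86]
shift cm [-0.25 -0.21  0.67] turn [ 0.37 -0.22  0.09]
world dirs x,y,z of tool [[-0.11  0.99  0.  ]
 [ 0.99  0.11  0.01]
 [ 0.01  0.   -1.  ]]
7065 (array([511.8, 263. ]), array([52.5, 50.4]), 84.6) ((514.3106079101562, 264.2071228027344), 28.234172821044922)
1350 [513.  262.8  27.8]
```

```bash
python3 d.py 513 263 45 6|head -1; python3 - <<'E'
from h import *
a=cam('scene')['color'][215:295,355:450]; b=cam('side')['color'][235:315,220:315]; w=cam('wrist')['color']
im=np.hstack([cv2.resize(x,(400,300),interpolation=cv2.INTER_CUBIC) for x in (a,b)]); im=cv2.convertScaleAbs(im,alpha=1.5)
im=np.vstack([im,np.hstack([cv2.resize(w,(480,300)),np.zeros((300,320,3),np.uint8)])]); cv2.imwrite('pics/z2.png',im[:,:,::-1])
E
```

```text
t 11.45 at mm [514.71 265.7   51.53] F [-0.66 -0.22  0.77] grip 30.628706810217295 0.0 q [-0.36  0.65 -0.31  2.05  0.4   0.5  -0.86]
```

View pics/z2.png

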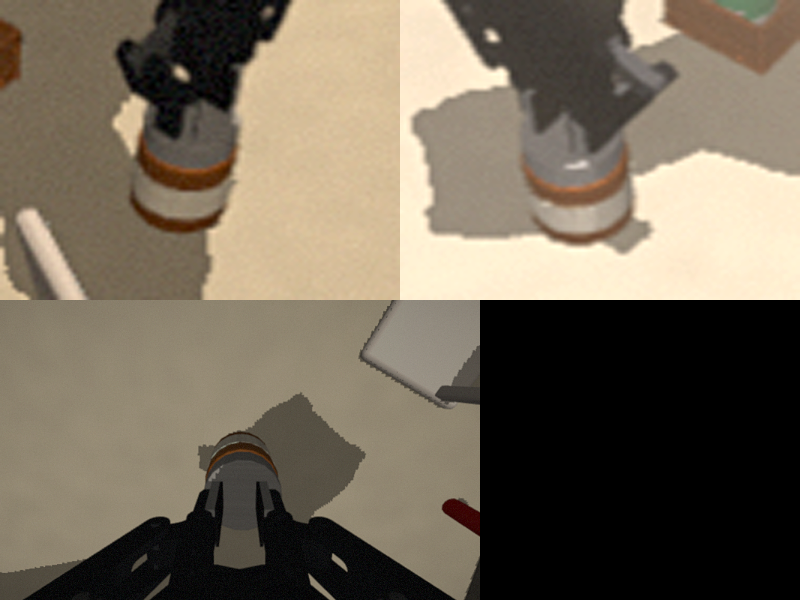

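The jar still stands at the same spot, but in all three views the fingers appear in front of the lid (wrist view around (240,500)) with no grip. I'll measure the fingertip positions from depth.

```bash
python3 - <<'E'
from rep import *
s=robot.sense(); T=s['tool_pos']; print(s['clock'],T*1000,s['gripper_width'],s['grip_force'])
c=cam('wrist'); W=cloud(c); hsv=cv2.cvtColor(c['color'],cv2.COLOR_RGB2HSV)
for r in (310,280,260,240,220,200,180):
    print(r,[(u,*(W[r,u]*1000).round(0).astype(int)) for u in range(270,386,14)])
E
```

```text
11.6 [511.9 265.5  52. ] 0.24908095611409548 10.521337080281228
310 [(270, np.int64(495), np.int64(275), np.int64(138)), (284, np.int64(499), np.int64(266), np.int64(125)), (298, np.int64(504), np.int64(176), np.int64(0)), (312, np.int64(516), np.int64(177), np.int64(-1)), (326, np.int64(527), np.int64(178), np.int64(0)), (340, np.int64(538), np.int64(179), np.int64(0)), (354, np.int64(524), np.int64(269), np.int64(125)), (368, np.int64(526), np.int64(278), np.int64(138)), (382, np.int64(530), np.int64(278), np.int64(137))]
280 [(270, np.int64(493), np.int64(275), np.int64(119)), (284, np.int64(498), np.int64(274), np.int64(118)), (298, np.int64(503), np.int64(251), np.int64(79)), (312, np.int64(510), np.int64(253), np.int64(80)), (326, np.int64(517), np.int64(253), np.int64(80)), (340, np.int64(524), np.int64(254), np.int64(80)), (354, np.int64(524), np.int64(276), np.int64(117)), (368, np.int64(528), np.int64(279), np.int64(120)), (382, np.int64(568), np.int64(210), np.int64(-1))]
260 [(270, np.int64(489), np.int64(269), np.int64(95)), (284, np.int64(496), np.int64(274), np.int64(1
[... 1512 characters left out ...]
513), np.int64(289), np.int64(59)), (340, np.int64(521), np.int64(289), np.int64(57)), (354, np.int64(531), np.int64(285), np.int64(41)), (368, np.int64(547), np.int64(274), np.int64(-1)), (382, np.int64(557), np.int64(275), np.int64(-1))]
180 [(270, np.int64(475), np.int64(282), np.int64(0)), (284, np.int64(485), np.int64(283), np.int64(-1)), (298, np.int64(495), np.int64(284), np.int64(-1)), (312, np.int64(505), np.int64(290), np.int64(20)), (326, np.int64(514), np.int64(291), np.int64(21)), (340, np.int64(524), np.int64(288), np.int64(4)), (354, np.int64(535), np.int64(288), np.int64(-1)), (368, np.int64(545), np.int64(289), np.int64(1)), (382, np.int64(555), np.int64(290), np.int64(-1))]
```

```bash
python3 - <<'E'
from rep import *
s=robot.sense(); T=s['tool_pos']; print(s['clock'],T*1000,s['gripper_width'],s['grip_force'],s['wrist_force'])
c=cam('wrist'); W=cloud(c); print('cam rel',(-c['E'][:3,3]@c['E'][:3,:3]-T)*1000)
dark=(c['color'].max(2)<70)|True
m=(W[...,2]>.0835)&(abs(W[...,0]-T[0])<.06)&(abs(W[...,1]-T[1])<.03); P=(W[m]-T)*1000
for lo in range(28,80,4):
    k=P[(P[:,2]>lo)&(P[:,2]<lo+4)]
    if len(k): print(lo,len(k),'L',np.percentile(k[k[:,0]<0][:,:2],[0,100],axis=0).ravel() if (k[:,0]<0).any() else '','R',np.percentile(k[k[:,0]>0][:,:2],[0,100],axis=0).ravel() if (k[:,0]>0).any() else '')
E
```

```text
11.65 [511.9 265.5  52.1] 0.2533206782038865 10.38683193968609 [-10.2  -1.7  20.8]
cam rel [ -8.1  72.7 170.8]
28 10 L [-11.7   0.8 -11.3   6.1] R [ 9.6  4.2 12.  11.3]
32 177 L [-23.8 -12.5  -9.9   9.8] R [ 9.4 -8.4 21.9 12.4]
36 255 L [-25.2 -12.3  -9.8   9.4] R [ 9.1 -9.8 23.2 13.1]
40 299 L [-25.3 -12.6  -9.8   9.6] R [  9.2 -10.4  23.4  12.6]
44 318 L [-25.1  -9.5 -10.2   9.8] R [ 9.2 -8.1 23.1 12.7]
48 356 L [-25.2 -12.5  -9.8   9.7] R [  9.2 -10.2  23.   12.7]
52 375 L [-25.  -12.6  -9.8   9.5] R [  9.2 -10.1  23.4  12.5]
56 363 L [-25.2 -11.6  -9.8   9.6] R [ 9.2 -7.5 23.3 12.5]
60 277 L [-18.6 -13.2  -9.8   9.8] R [  9.2 -10.5  22.7  12.9]
64 767 L [-23.4 -13.1  -9.8   9.5] R [  9.3 -10.3  20.6  13.8]
68 471 L [-33.5  -8.2 -11.8  10.9] R [11.2 -6.2 31.3 15.2]
72 1108 L [-42.6 -10.4 -11.7  11.6] R [10.7 -7.7 41.  16. ]
76 1370 L [-45.5 -13.9 -11.3  11.1] R [10.4 -7.9 44.3 17.2]
```

The fingertips are resting on the lid. They end about 30 mm behind the reported tool position (41 mm when open), so I must go that much deeper than reported. I'll back off, open and redo the grasp.

arm_command(
  rotation=[
    [0,0,0],
    [0,0,0],
    [0,0,0],
    [0,0,0],
    [0,0,0],
  ],
  slide=[
    [0,0,-1],
    [0,0,0],
    [0,0,0],
    [0,0,0],
    [0,0,0],
  ],
  claw=[-0.5,0.5,1,1,1],
)

```text
clock: 12.12
tool_pos: [0.5144, 0.2655, 0.0605]
orientation: [0.0, 0.669, 0.744, 0.003]
wrist_force: [-0.8, -0.2, -0.6]
gripper_width: 0.809
grip_force: 0.0
```

```bash
cat > tips.py <<'E'
from rep import *
s=robot.sense(); T=s['tool_pos']; print(s['clock'],T*1000,s['gripper_width'],s['grip_force'],s['wrist_force'])
c=cam('wrist'); W=cloud(c)
m=(abs(W[...,0]-T[0])<.06)&(abs(W[...,1]-T[1])<.02)&(W[...,2]>.085); P=(W[m]-T)*1000
for sg in (-1,1):
    k=P[(P[:,0]*sg>0)]; print(sg,np.percentile(k[:,2],[0,1,3])); k=k[k[:,2]<60]; print(np.percentile(k,[2,98],axis=0).ravel() if len(k) else 0)
E
python3 tips.py; python3 jar.py; python3 d.py 513 263 14 6
```

```text
12.1167 [514.4 265.5  60.5] 0.808810420130482 0.0 [-0.8 -0.2 -0.6]
-1 [34.4 41.5 48.5]
[-48.3 -14.4  36.8 -33.6   6.8  59.6]
1 [35.  41.9 49.1]
[32.8 -7.1 36.9 46.2 14.7 59.7]
7157 (array([513. , 263.1]), array([52.3, 51.9]), 64.3) ((513.3128051757812, 262.7861633300781), 26.63362693786621)
1186 [513.  262.8  27.8]
t 12.2167 at mm [514.28 265.51  60.47] F [ 0.16 -0.03 -0.62] grip 81.64775233660473 0.0 q [-0.36  0.64 -0.32  2.04  0.39  0.52 -0.85]
shift cm [-0.25 -0.18  4.65] turn [ 0.28 -0.19  0.1 ]
world dirs x,y,z of tool [[-0.11  0.99  0.  ]
 [ 0.99  0.11  0.  ]
 [ 0.    0.   -1.  ]]
```

arm_command(
  rotation=[
    [0.3,-0.2,0.1],
    [0,0,0],
    [0,0,0],
    [0,0,0],
  ],
  slide=[
    [-0.25,-0.15,0.7],
    [0,0,2],
    [0,0,2],
    [0,0,0],
  ],
  claw=[1,1,1,1],
)

```text
clock: 12.55
tool_pos: [0.5114, 0.2619, 0.0105]
orientation: [-0.001, 0.669, 0.743, -0.002]
wrist_force: [0.2, -0.5, -0.1]
gripper_width: 0.999
grip_force: 0.0
```

```bash
python3 d.py 513 263 13 6
```

```text
t 12.55 at mm [511.39 261.9   10.48] F [ 0.2  -0.5  -0.07] grip 84.87765599933769 0.0 q [-0.39  0.71 -0.27  2.07  0.43  0.42 -0.89]
shift cm [ 0.09  0.17 -0.25] turn [-0.26  0.12  0.02]
world dirs x,y,z of tool [[-0.1   0.99 -0.  ]
 [ 0.99  0.1  -0.  ]
 [-0.   -0.   -1.  ]]
```

arm_command(
  rotation=[
    [0,0,0],
    [0,0,0],
    [0,0,0],
    [0,0,0],
    [0,0,0],
    [0,0,0],
    [0,0,0],
  ],
  slide=[
    [0.08,0.15,-0.1],
    [0,0,0],
    [0,0,0],
    [0,0,-0.1],
    [0,0,-0.1],
    [0,0,0],
    [0,0,0],
  ],
  claw=[1,0.6,0.4,0.3,0.2,0,-0.5],
)

```text
clock: 13.13
tool_pos: [0.5147, 0.2639, 0.0172]
orientation: [0.0, 0.669, 0.743, 0.0]
wrist_force: [-0.2, -0.2, -2.0]
gripper_width: 0.631
grip_force: 63.2
```

```bash
python3 d.py 513 263 14 6
```

```text
t 13.1333 at mm [514.67 263.93  17.19] F [-0.19 -0.22 -1.96] grip 53.661367513935005 63.216705322265625 q [-0.39  0.7  -0.28  2.06  0.43  0.43 -0.89]
shift cm [-0.07 -0.18  0.32] turn [ 0.03 -0.01 -0.  ]
world dirs x,y,z of tool [[-0.1   0.99  0.  ]
 [ 0.99  0.1   0.  ]
 [ 0.    0.   -1.  ]]
```

arm_command(
  rotation=[
    [0,0,0],
    [0,0,0],
    [0,0,0],
    [0,0,0],
    [0,0,0],
    [0,0,0],
  ],
  slide=[
    [0,0,-1],
    [0,0,-2.5],
    [0,0,-3],
    [0,0,-3],
    [0,0,-3],
    [0,0,-1],
  ],
  claw=[-0.5,-0.5,-0.5,-0.5,-0.5,-0.5],
)

```text
clock: 13.63
tool_pos: [0.5158, 0.265, 0.1565]
orientation: [0.001, 0.669, 0.743, 0.002]
wrist_force: [-0.0, 0.2, -3.0]
gripper_width: 0.624
grip_force: 63.9
```

arm_command(
  rotation=[
    [0,0,0],
    [0,0,0],
    [0,0,0],
    [0,0,0],
    [0,0,0],
    [0,0,0],
    [0,0,0],
    [0,0,0],
    [0,0,0],
    [0,0,0],
  ],
  slide=[
    [-1.5,0.15,0],
    [-2.5,0.2,0],
    [-2.7,0.2,0],
    [-2.7,0.2,0],
    [-2.7,0.2,0],
    [-2.7,0.2,0],
    [-2.7,0.2,0],
    [-2.5,0.15,0],
    [-1.6,0.1,0],
    [0,0,0],
  ],
  claw=[-0.5,-0.5,-0.5,-0.5,-0.5,-0.5,-0.5,-0.5,-0.5,-0.5],
)

```text
clock: 14.47
tool_pos: [0.553, 0.0459, 0.1514]
orientation: [0.0, 0.671, 0.741, -0.001]
wrist_force: [0.6, -0.3, -2.8]
gripper_width: 0.623
grip_force: 63.9
```

arm_command(
  rotation=[
    [0,0,0],
    [0,0,0],
  ],
  slide=[
    [0,0,0],
    [0,0,0],
  ],
  claw=[-0.5,-0.5],
)

```text
clock: 14.63
tool_pos: [0.5527, 0.0516, 0.1518]
orientation: [-0.0, 0.669, 0.743, 0.0]
wrist_force: [-0.2, -0.1, -2.2]
gripper_width: 0.626
grip_force: 63.9
```

```bash
python3 d.py 553 50 60 6; python3 - <<'E'
from rep import *
for n in ('wrist','scene','side'):
    c=cam(n); print(n); W=cloud(c).reshape(-1,3); T=robot.sense()['tool_pos']
    print('lid',[ (len(k),rect(k)) for k in [W[(abs(W[:,2]-T[2]-.063)<.006)&(abs(W[:,0]-T[0])<.04)&(abs(W[:,1]-T[1])<.04)]] if len(k)]); rep(c)
E
```

```text
t 14.6333 at mm [552.73  51.6  151.81] F [-0.16 -0.14 -2.2 ] grip 53.237476647264735 63.939077854156494 q [ 0.1   0.49 -0.42  2.02  0.31  0.69 -0.4 ]
shift cm [-0.17  0.01  9.18] turn [-0.01 -0.03  0.03]
world dirs x,y,z of tool [[-0.11  0.99  0.  ]
 [ 0.99  0.11 -0.  ]
 [-0.    0.   -1.  ]]
wrist
lid [(14085, (array([550.6,  54.4]), array([56.9, 63.8]), 58.3))]
rim 1348 (array([550.3,  80. ]), array([72.1, 93.9]), 5.2) z 44 box lo/hi [-35.9   2.   35.5  90.8]
tube 1985 (array([545.5, 102.1]), array([38.3, 37.6]), 51.1) z 84 box lo/hi [-25.8  52.4  20.8  82.1]
crimp 561 (array([545.6, 102. ]), array([49.7,  4.6]), 6.9) z 103 box lo/hi [-26.8  64.4  22.1  69.1]
hi 568 (array([545.6, 102. ]), array([49.7,  4.6]), 6.9) z 103 box lo/hi [-27.1  64.4  22.1  69.1]
scene
lid [(253, (array([555.6,  56.3]), array([64. , 50.9]), 39.5))]
rim 258 (array([557. ,  37.4]), array([ 76.4, 188.2]), 6.1) z 43 box lo/hi [-35.2 -89.9  40.1  94.5]
tube 315 (array([547.5, 111.1]), array([49.5, 21.6]), 0.3) z 78 box lo/hi [-23.2  64.8  23.9  84.1]
crimp 55 (array([547.5, 104.3]), array([49.8,  8.4]), 7.6) z 
[... 219 characters left out ...]
9 -61.3  16.9 -37.2]
jarlid 13 (array([570.8, -13.5]), array([16.8, 35.6]), 43.0) z 85 box lo/hi [ -6.7 -67.6  17.6 -37.4]
hi 135 (array([555.8,  41.7]), array([ 49.8, 134.6]), 7.6) z 101 box lo/hi [-23.  -60.7  23.8  72.7]
side
lid [(318, (array([552.1,  57. ]), array([40.8, 73.6]), 74.2))]
rim 299 (array([554.3,  35.4]), array([ 75.3, 187.7]), 5.6) z 44 box lo/hi [-38.  -92.4  34.3  92.9]
cap 142 (array([545.6,  39.2]), array([ 49.5, 136.8]), 1.0) z 103 box lo/hi [-28.1 -64.6  21.2  70.7]
jarlid 153 (array([553.1,  38.9]), array([ 48.1, 147. ]), 7.5) z 83 box lo/hi [-27.2 -69.8  16.7  76.4]
hi 152 (array([545.6,  39.2]), array([ 49.5, 136.8]), 1.0) z 102 box lo/hi [-28.1 -64.5  21.1  70.8]
```

arm_command(
  rotation=[
    [0,0,0],
    [0,0,0],
    [0,0,0],
    [0,0,0],
    [0,0,0],
  ],
  slide=[
    [0,0,2],
    [0,0,2],
    [0,0,2],
    [0,0,1.5],
    [0,0,0],
  ],
  claw=[-0.5,-0.5,-0.5,-0.5,-0.5],
)

```text
clock: 15.2
tool_pos: [0.5514, 0.0516, 0.0744]
orientation: [-0.001, 0.668, 0.744, -0.002]
wrist_force: [-0.4, -0.2, -2.1]
gripper_width: 0.626
grip_force: 63.9
```

```bash
python3 d.py 553 50 24 6
```

```text
t 15.2 at mm [551.36  51.64  74.36] F [-0.4  -0.16 -2.11] grip 53.2228227251167 63.87864947319031 q [ 0.04  0.6  -0.35  2.08  0.39  0.53 -0.48]
shift cm [-0.18  0.17  5.04] turn [-0.24 -0.01  0.11]
world dirs x,y,z of tool [[-0.11  0.99  0.  ]
 [ 0.99  0.11 -0.  ]
 [-0.   -0.   -1.  ]]
```

arm_command(
  rotation=[
    [0,0,0],
    [0,0,0],
    [0,0,0],
    [0,0,0],
    [0,0,0],
    [0,0,0],
    [0,0,0],
  ],
  slide=[
    [-0.1,0.08,0.5],
    [0,0,1],
    [0,0,1],
    [0,0,1],
    [0,0,0.8],
    [0,0,0.5],
    [0,0,0],
  ],
  claw=[-0.5,-0.5,-0.5,-0.5,-0.5,-0.5,-0.5],
)

```text
clock: 15.78
tool_pos: [0.5533, 0.0499, 0.0276]
orientation: [-0.001, 0.669, 0.743, -0.001]
wrist_force: [-0.1, 0.6, -1.5]
gripper_width: 0.628
grip_force: 63.9
```

```bash
python3 d.py 553 50 21 6
```

```text
t 15.7833 at mm [553.3   49.95  27.6 ] F [-0.09  0.65 -1.54] grip 53.3703270406124 63.88080954551697 q [ 0.    0.67 -0.29  2.11  0.44  0.42 -0.53]
shift cm [ 0.01 -0.03  0.66] turn [-0.1   0.01  0.02]
world dirs x,y,z of tool [[-0.1   0.99 -0.  ]
 [ 0.99  0.1  -0.  ]
 [-0.   -0.   -1.  ]]
```

arm_command(
  rotation=[
    [0,0,0],
    [0,0,0],
    [0,0,0],
    [0,0,0],
    [0,0,0],
  ],
  slide=[
    [0.35,0,0.1],
    [0,0,0.2],
    [0,0,0.2],
    [0,0,0.1],
    [0,0,0],
  ],
  claw=[-0.5,-0.5,-0.5,-0.5,-0.5],
)

```text
clock: 16.2
tool_pos: [0.5536, 0.0534, 0.0228]
orientation: [0.0, 0.669, 0.743, -0.0]
wrist_force: [-0.1, 0.0, -1.5]
gripper_width: 0.625
grip_force: 63.9
```

arm_command(
  rotation=[
    [0,0,0],
    [0,0,0],
  ],
  slide=[
    [0,0,0.1],
    [0,0,0],
  ],
  claw=[-0.5,-0.5],
)

```text
clock: 16.37
tool_pos: [0.5536, 0.0534, 0.0218]
orientation: [0.0, 0.669, 0.743, 0.0]
wrist_force: [0.3, 0.6, -2.5]
gripper_width: 0.621
grip_force: 63.9
```

arm_command(
  rotation=[
    [0,0,0],
    [0,0,0],
  ],
  slide=[
    [0,0,0.1],
    [0,0,0],
  ],
  claw=[-0.5,-0.5],
)

```text
clock: 16.53
tool_pos: [0.5537, 0.0534, 0.0211]
orientation: [0.0, 0.669, 0.743, 0.0]
wrist_force: [-1.1, 0.0, 1.6]
gripper_width: 0.623
grip_force: 64.2
```

arm_command(
  rotation=[
    [0,0,0],
    [0,0,0],
  ],
  slide=[
    [0,0,0.1],
    [0,0,0],
  ],
  claw=[-0.5,-0.5],
)

```text
clock: 16.7
tool_pos: [0.5536, 0.0533, 0.0209]
orientation: [0.0, 0.669, 0.743, 0.0]
wrist_force: [-3.7, -1.0, 13.9]
gripper_width: 0.63
grip_force: 65.7
```

arm_command(
  rotation=[
    [0,0,0],
    [0,0,0],
    [0,0,0],
    [0,0,0],
  ],
  slide=[
    [0,0,-0.12],
    [0.1,0,0],
    [0.1,0,0],
    [0,0,0],
  ],
  claw=[-0.5,-0.5,-0.5,-0.5],
)

```text
clock: 17.03
tool_pos: [0.5535, 0.055, 0.0211]
orientation: [0.0, 0.669, 0.743, -0.0]
wrist_force: [0.3, -2.6, 3.6]
gripper_width: 0.629
grip_force: 64.4
```

```bash
python3 d.py 553 50 21 6 | head -1
```

```text
t 17.0333 at mm [553.47  55.04  21.12] F [ 0.26 -2.55  3.58] grip 53.47278221435019 64.36986565589905 q [-0.01  0.68 -0.28  2.11  0.45  0.41 -0.54]
```

arm_command(
  rotation=[
    [0,0,0],
    [0,0,0],
    [0,0,0],
    [0,0,0],
    [0,0,0],
    [0,0,0],
    [0,0,0],
    [0,0,0],
    [0,0,0],
    [0,0,0],
  ],
  slide=[
    [0,0,0],
    [0,0,0],
    [0,0,0],
    [0,0,0],
    [-1.5,0,0],
    [-2,0.05,0],
    [-2,0.05,0],
    [-1.45,0,0],
    [0,0,0],
    [0,0,0],
  ],
  claw=[0.4,0.8,1,1,1,1,1,1,1,1],
)

```text
clock: 17.87
tool_pos: [0.5616, -0.0141, 0.021]
orientation: [-0.0, 0.67, 0.743, 0.0]
wrist_force: [0.0, 0.8, 0.0]
gripper_width: 1.0
grip_force: 0.0
```

```bash
python3 d.py 561.6 -13.8 20 5.8; python3 - <<'E'
from rep import *
for n in ('wrist','scene','side'):
    print(n); c=cam(n); W=cloud(c).reshape(-1,3); k=W[(abs(W[:,2]-.084)<.005)&(abs(W[:,0]-.553)<.035)&(abs(W[:,1]-.054)<.03)]; print(len(k),rect(k) if len(k) else 0); rep(c)
E
```

```text
t 17.8667 at mm [561.61 -14.08  20.95] F [0.05 0.75 0.02] grip 85.03681411261007 0.0 q [ 0.13  0.69 -0.3   2.1   0.47  0.42 -0.43]
shift cm [0.03 0.   0.1 ] turn [-0.   -0.01  0.11]
world dirs x,y,z of tool [[-0.1   0.99  0.  ]
 [ 0.99  0.1  -0.  ]
 [-0.    0.   -1.  ]]
wrist
19790 (array([553.3,  53.3]), array([52.3, 51.6]), 24.9)
rim 5633 (array([556.4,  20.7]), array([ 72.4, 158.1]), 5.6) z 44 box lo/hi [-35.7 -91.9  35.8  61.9]
tube 4390 (array([551.1,  33.6]), array([120.5, 119.9]), 6.0) z 66 box lo/hi [-61.9 -59.3  54.8  56.5]
crimp 1086 (array([556. , -13.2]), array([120.5,  24.9]), 5.7) z 111 box lo/hi [-63.8 -59.   55.5 -37.2]
btop 6654 (array([560.7, -14. ]), array([110. ,  40.8]), 4.6) z 81 box lo/hi [-41.5 -68.2  44.1 -30.5]
cap 6160 (array([556.1, -14.3]), array([120.9,  27.3]), 6.3) z 102 box lo/hi [-61.7 -61.   54.7 -37.7]
jarlid 20965 (array([567.3,  15.2]), array([115.9, 101.5]), 72.3) z 84 box lo/hi [-44.6 -49.6  46.7  41.4]
hi 9767 (array([556. , -14.2]), array([121. ,  27.4]), 6.3) z 102 box lo/hi [-63.1 -60.7  55.1 -37.5]
scene
245 (array([555.4,  56.1]), array([
[... 504 characters left out ...]
-61.2 -58.1  54.7 -34.2]
jarlid 297 (array([545.7,  21.7]), array([104.2, 102.9]), 28.5) z 83 box lo/hi [-47.3 -46.2  53.7  45.4]
hi 204 (array([549.4,  43.2]), array([119.2, 130.5]), 7.3) z 102 box lo/hi [-61.9 -57.4  55.5  72.4]
side
293 (array([552.7,  55. ]), array([51.3, 52.7]), 86.8)
rim 210 (array([552.7,  35.7]), array([ 72.2, 187.1]), 6.0) z 44 box lo/hi [-38.3 -54.4  33.2  92.9]
cap 204 (array([548.9,  41. ]), array([109.5, 129.9]), 11.1) z 103 box lo/hi [-55.9 -57.9  53.3  70.2]
jarlid 542 (array([544.4,  38.6]), array([111.6, 141.3]), 16.4) z 84 box lo/hi [-55.2 -58.8  47.   74.6]
hi 220 (array([551. ,  41.6]), array([110. , 129.7]), 8.6) z 103 box lo/hi [-55.9 -57.8  53.3  70.1]
```

arm_command(
  rotation=[
    [0,0,0],
    [0,0,0],
    [0,0,0],
    [0,0,0],
    [0,0,0],
    [0,0,0],
    [0,0,0],
  ],
  slide=[
    [0,0,0.1],
    [0,0,0],
    [0,0,-0.1],
    [0,0,-0.1],
    [0,0,-0.1],
    [0,0,0],
    [0,0,0],
  ],
  claw=[0.5,0.3,0.2,0.1,0,-0.5,-0.5],
)

```text
clock: 18.6
tool_pos: [0.5615, -0.0136, 0.023]
orientation: [-0.0, 0.669, 0.743, -0.0]
wrist_force: [-0.0, 0.3, -1.2]
gripper_width: 0.53
grip_force: 61.3
```

arm_command(
  rotation=[
    [0,0,0],
    [0,0,0],
    [0,0,0],
    [0,0,0],
    [0,0,0],
    [0,0,0],
    [0,0,0],
    [0,0,0],
  ],
  slide=[
    [0,0,-0.3],
    [0,0,-0.1],
    [0.4,0,0],
    [0.4,0,0],
    [0.4,0,0],
    [0.35,0,0],
    [0,0,0],
    [0,0,0],
  ],
  claw=[-0.5,-0.5,-0.5,-0.5,-0.5,-0.5,-0.5,-0.5],
)

```text
clock: 19.27
tool_pos: [0.5599, 0.0023, 0.027]
orientation: [-0.0, 0.669, 0.743, -0.0]
wrist_force: [-0.0, -0.5, -2.1]
gripper_width: 0.536
grip_force: 61.3
```

arm_command(
  rotation=[
    [0,0,0],
    [0,0,0],
    [0,0,0],
    [0,0,0],
  ],
  slide=[
    [0.1,0,0.2],
    [0,0,0.15],
    [0,0,0.05],
    [0,0,0],
  ],
  claw=[-0.5,-0.5,-0.5,-0.5],
)

```text
clock: 19.6
tool_pos: [0.5597, 0.0026, 0.0228]
orientation: [-0.0, 0.669, 0.743, -0.0]
wrist_force: [0.1, 0.6, -1.0]
gripper_width: 0.528
grip_force: 61.3
```

arm_command(
  rotation=[
    [0,0,0],
    [0,0,0],
    [0,0,0],
  ],
  slide=[
    [0.1,0,0],
    [0.1,0,0],
    [0,0,0],
  ],
  claw=[-0.5,-0.5,-0.5],
)

```text
clock: 19.85
tool_pos: [0.5597, 0.0051, 0.0231]
orientation: [-0.0, 0.669, 0.743, 0.0]
wrist_force: [0.2, 0.1, -1.0]
gripper_width: 0.53
grip_force: 61.3
```

arm_command(
  rotation=[
    [0,0,0],
    [0,0,0],
  ],
  slide=[
    [0.1,0,0],
    [0,0,0],
  ],
  claw=[-0.5,-0.5],
)

```text
clock: 20.02
tool_pos: [0.5596, 0.006, 0.0231]
orientation: [0.0, 0.669, 0.743, 0.0]
wrist_force: [0.7, 1.1, -2.4]
gripper_width: 0.524
grip_force: 61.3
```

arm_command(
  rotation=[
    [0,0,0],
    [0,0,0],
  ],
  slide=[
    [0.1,0,0],
    [0,0,0],
  ],
  claw=[-0.5,-0.5],
)

```text
clock: 20.18
tool_pos: [0.5595, 0.0069, 0.0231]
orientation: [0.0, 0.669, 0.743, -0.0]
wrist_force: [0.2, -0.8, -1.6]
gripper_width: 0.529
grip_force: 61.4
```

```bash
cat > row.py <<'E'
from rep import *
np.set_printoptions(suppress=True,precision=1)
c=cam('wrist'); W=cloud(c).reshape(-1,3); h=cv2.cvtColor(c['color'],cv2.COLOR_RGB2HSV).reshape(-1,3); P=boxf(W); ok=np.isfinite(P[:,2]); P=P[ok];h=h[ok]
col=c['color'].reshape(-1,3)[ok]
ins=(abs(P[:,0])<20)&(abs(P[:,1])<100)
def pr(n,m):
    k=P[m&ins]; print(n,len(k),np.percentile(k,[1,50,99],axis=0)[:,:].ravel() if len(k)>5 else '')
g=(h[:,0]>40)&(h[:,0]<92)&(h[:,1]>60); b=(h[:,0]>95)&(h[:,0]<125)&(h[:,1]>80)
pr('tube crimp',g&(abs(P[:,2]-103)<4)); pr('jar lid',(abs(P[:,2]-84)<4)&(P[:,1]>-20)&(P[:,1]<60)&(h[:,1]<70)); pr('bottle top',b&(abs(P[:,2]-81)<5)); pr('bottle body',b&(P[:,2]>20)&(P[:,2]<84)); pr('bottle cap',(abs(P[:,2]-101)<5)&(h[:,1]<70)&(P[:,1]<0))
y=(h[:,0]>18)&(h[:,0]<35)&(h[:,1]>140); pr('soap top',y&(P[:,2]>90)); pr('soap',y&(P[:,2]>50))
w=(h[:,0]<22)&(h[:,1]>80)&(P[:,2]>40)&(P[:,2]<49)&(abs(P[:,0])<30); k=P[w]; print('rim ends',len(k), np.percentile(k[:,1],[1,99]) if len(k) else '')
E
python3 row.py
```

```text
tube crimp 3768 [-19.6  63.6  99.3  -0.4  65.7 103.5  19.6  68.3 105.3]
jar lid 14265 [-19.5  -6.5  82.1   0.   19.6  83.5  19.5  42.1  85. ]
bottle top 5064 [-19.7 -48.5  76.4  -1.9 -18.4  82.   19.7 -10.7  85.9]
bottle body 4412 [-19.8 -48.7  68.7  -3.2 -16.3  81.5  19.8 -10.4  83.9]
bottle cap 3956 [-10.5 -41.2  96.3   1.2 -28.4 102.   12.9 -18.7 103.3]
soap top 216 [-19.6 -20.5 119.3  -0.8 -13.8 134.2  19.5  -9.9 146. ]
soap 219 [-19.6 -20.5  79.8  -0.8 -13.7 134.   19.5  43.7 146. ]
rim ends 421 [-92.7  44.8]
```

arm_command(
  rotation=[
    [0,0,0],
    [0,0,0],
    [0,0,0],
    [0,0,0],
  ],
  slide=[
    [0.1,0,0],
    [0,0,0.1],
    [0,0,0.1],
    [0,0,0],
  ],
  claw=[-0.5,-0.5,-0.5,-0.5],
)

```text
clock: 20.57
tool_pos: [0.5596, 0.0074, 0.0224]
orientation: [0.001, 0.669, 0.743, -0.0]
wrist_force: [-3.1, -1.6, 18.2]
gripper_width: 0.529
grip_force: 63.6
```

arm_command(
  rotation=[
    [0,0,0],
    [0,0,0],
  ],
  slide=[
    [0.1,0,0],
    [0,0,0],
  ],
  claw=[-0.5,-0.5],
)

```text
clock: 20.73
tool_pos: [0.5596, 0.0074, 0.0224]
orientation: [0.001, 0.669, 0.743, -0.001]
wrist_force: [-2.6, -5.1, 18.5]
gripper_width: 0.532
grip_force: 63.6
```

arm_command(
  rotation=[
    [0,0,0],
    [0,0,0],
    [0,0,0],
    [0,0,0],
    [0,0,0],
    [0,0,0],
    [0,0,0],
    [0,0,0],
    [0,0,0],
    [0,0,0],
  ],
  slide=[
    [0,0,-0.1],
    [0,0,0],
    [0,0,0],
    [0,0,0],
    [0,0,-1.5],
    [0,0,-2.5],
    [0,0,-3],
    [0,0,-3],
    [0,0,-3],
    [0,0,-2.5],
  ],
  claw=[0.2,0.6,1,1,1,1,1,1,1,1],
)

```text
clock: 21.57
tool_pos: [0.5593, 0.0091, 0.1789]
orientation: [0.0, 0.669, 0.743, 0.0]
wrist_force: [0.4, -0.4, 0.6]
gripper_width: 0.998
grip_force: 0.0
```

```bash
python3 row.py; python3 d.py 525 -230 172 6.5
```

```text
tube crimp 396 [-19.5  64.1  99.5   0.6  66.1 103.6  19.9  68.8 105.4]
jar lid 2743 [-19.5  -6.2  81.8  -0.2  19.4  83.4  19.4  42.3  85. ]
bottle top 1167 [-19.6 -49.7  76.4  -3.6 -20.2  81.3  19.8 -10.2  85.6]
bottle body 1146 [-19.6 -49.7  55.4  -2.9 -18.1  80.9  19.8  -9.6  83.9]
bottle cap 753 [-10.7 -42.1  97.1   1.5 -29.7 101.3  12.9 -18.5 102.9]
soap top 289 [-19.5 -18.9 278.9  -7.7 -17.1 287.6  19.5  -7.9 301.5]
soap 294 [-19.5 -18.9  63.8  -7.6 -17.1 287.3  19.5  57.6 301.5]
rim ends 668 [-93.4  91.5]
t 21.6167 at mm [561.45   9.46 182.99] F [1.78 0.36 2.53] grip 85.0480541068041 0.0 q [ 0.21  0.46 -0.46  1.98  0.29  0.76 -0.31]
shift cm [-23.43  -6.14   1.07] turn [ 0.36  0.02 -0.48]
world dirs x,y,z of tool [[-0.1   0.99 -0.  ]
 [ 0.99  0.1   0.01]
 [ 0.01  0.   -1.  ]]
```

arm_command(
  rotation=[
    [0,0,0],
    [0,0,0],
    [0,0,0],
    [0,0,0],
    [0,0,0],
    [0,0,0],
    [0,0,0],
    [0,0,0],
    [0,0,0],
    [0,0,0],
  ],
  slide=[
    [-2.5,-0.6,0],
    [-2.9,-0.75,0],
    [-2.9,-0.75,0],
    [-2.9,-0.75,0],
    [-2.9,-0.75,0],
    [-2.9,-0.75,0],
    [-2.9,-0.75,0],
    [-2.5,-0.6,0],
    [0,0,0],
    [0,0,0],
  ],
  claw=[1,1,1,1,1,1,1,1,1,1],
)

```text
clock: 22.45
tool_pos: [0.5254, -0.2214, 0.1764]
orientation: [-0.0, 0.67, 0.742, -0.0]
wrist_force: [0.2, 0.0, 1.4]
gripper_width: 1.001
grip_force: 0.0
```

```bash
cat > soap.py <<'E'
from rep import *
c=cam('wrist'); W=cloud(c).reshape(-1,3); h=cv2.cvtColor(c['color'],cv2.COLOR_RGB2HSV).reshape(-1,3)
y=(h[:,0]>15)&(h[:,0]<35)&(h[:,1]>140)&np.isfinite(W[:,2])&(abs(W[:,1]+.266)<.08)
for lo,hi in ((.029,.039),(.012,.039)):
    k=W[y&(W[:,2]>lo)&(W[:,2]<hi)]; print(len(k),rect(k) if len(k) else '',np.median(k[:,2]))
E
python3 soap.py; python3 d.py 514 -246 60 6.5
```

```text
4476 (array([ 513.1, -267.3]), array([56.6, 94.3]), 6.7) 0.03352206914741598
4751 (array([ 513.8, -266.7]), array([57.9, 95.5]), 7.5) 0.033457714726750715
t 22.5 at mm [ 525.84 -219.81  176.58] F [ 0.46  0.9  -0.65] grip 85.08402342090477 0.0 q [ 0.61  0.48 -0.45  1.97  0.29  0.76  0.1 ]
shift cm [-2.49 -1.45 11.66] turn [-0.02 -0.04 -0.54]
world dirs x,y,z of tool [[-0.1   0.99  0.  ]
 [ 0.99  0.1  -0.  ]
 [-0.    0.   -1.  ]]
```

arm_command(
  rotation=[
    [0,-6.5,0],
    [0,-6.5,0],
    [0,-6.5,0],
    [0,-6.5,0],
    [0,-6.5,0],
    [0,-6.5,0],
    [0,-6,0],
    [0,0,0],
  ],
  slide=[
    [0,0,0],
    [0,0,0],
    [0,0,0],
    [0,0,0],
    [0,0,0],
    [0,0,0],
    [0,0,0],
    [0,0,0],
  ],
  claw=[1,1,1,1,1,1,1,1],
)

```text
clock: 23.17
tool_pos: [0.5275, -0.2129, 0.1742]
orientation: [0.284, 0.614, 0.691, -0.254]
wrist_force: [-1.4, 1.8, -0.2]
gripper_width: 1.0
grip_force: 0.0
```

```bash
python3 d.py 509.4 -232.6 37 6.8 -45; python3 d.py 515.2 -281.7 -12.4 6.8 -45 | sed -n 2p
```

```text
t 23.1667 at mm [ 527.52 -212.94  174.23] F [-1.36  1.76 -0.17] grip 84.9825002016835 0.0 q [-0.19  0.54  0.01  2.22  1.16  0.87 -1.07]
shift cm [ 8.43 -1.98 10.97] turn [-0.21 -0.22  0.06]
world dirs x,y,z of tool [[-0.09  0.7  -0.7 ]
 [ 0.99  0.12 -0.  ]
 [ 0.08 -0.7  -0.71]]
shift cm [ 8.4  -1.96 17.96] turn [-0.21 -0.22  0.06]
```

arm_command(
  rotation=[
    [0,0,0],
    [0,0,0],
    [0,0,0],
    [0,0,0],
    [0,0,0],
    [0,0,0],
    [0,0,0],
  ],
  slide=[
    [1.4,-0.33,1.83],
    [1.4,-0.33,1.83],
    [1.4,-0.33,1.83],
    [1.4,-0.33,1.83],
    [1.4,-0.33,1.83],
    [1.4,-0.33,1.83],
    [0,0,0],
  ],
  claw=[1,1,1,1,1,1,1],
)

```text
clock: 23.75
tool_pos: [0.5064, -0.2392, 0.0364]
orientation: [0.279, 0.619, 0.688, -0.255]
wrist_force: [-0.6, -0.1, -0.2]
gripper_width: 0.997
grip_force: 0.0
```

```bash
python3 d.py 515.2 -281.7 -12.4 6.8 -45; python3 - <<'E'
from h import *
c=cam('wrist'); a=cam('scene')['color'][110:190,225:325]; b=cam('side')['color'][120:200,350:450]
im=np.hstack([cv2.resize(x,(400,300),interpolation=cv2.INTER_CUBIC) for x in (a,b)]); im=cv2.convertScaleAbs(im,alpha=1.5)
im=np.vstack([im,np.hstack([cv2.resize(c['color'],(480,300)),np.zeros((300,320,3),np.uint8)])]); cv2.imwrite('pics/z3.png',im[:,:,::-1])
E
```

```text
t 23.75 at mm [ 506.36 -239.22   36.43] F [-0.61 -0.06 -0.19] grip 84.7225825636662 0.0 q [-0.16  0.81  0.04  2.31  1.51  0.75 -1.53]
shift cm [0.34 0.47 6.51] turn [-0.82 -0.52 -0.36]
world dirs x,y,z of tool [[-0.08  0.71 -0.7 ]
 [ 0.99  0.1  -0.01]
 [ 0.07 -0.7  -0.71]]
```

View pics/z3.png

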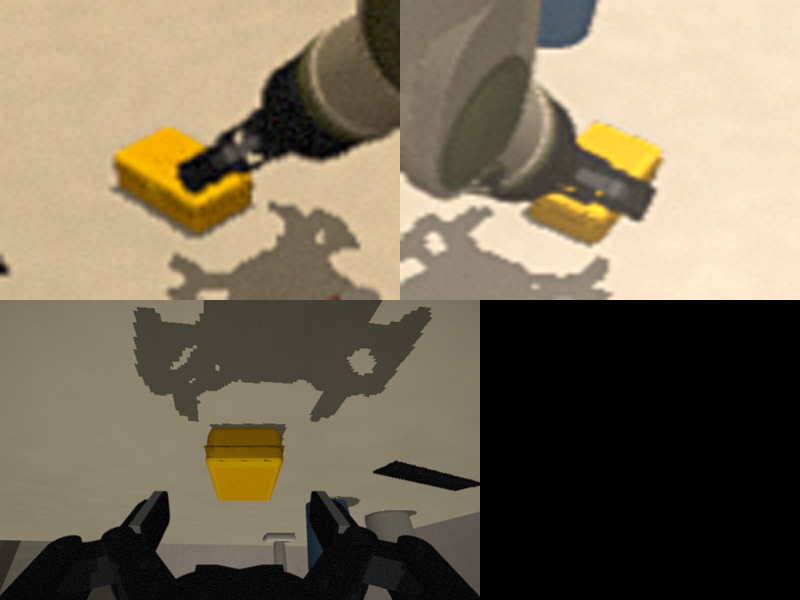

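The wrist view shows the fingers straddling the soap box's near end (box at (245,460), finger pads at (155,520) and (325,520)), about 5 mm off sideways. I'll correct that and go in.

arm_command(
  rotation=[
    [-0.8,-0.5,-0.4],
    [0,0,0],
    [0,0,0],
    [0,0,0],
    [0,0,0],
    [0,0,0],
    [0,0,0],
  ],
  slide=[
    [0.34,0.45,0.5],
    [0,0,1.2],
    [0,0,1.2],
    [0,0,1.2],
    [0,0,1.0],
    [0,0,0.8],
    [0,0,0],
  ],
  claw=[1,1,1,1,1,1,1],
)

```text
clock: 24.48
tool_pos: [0.5176, -0.2792, -0.0035]
orientation: [0.289, 0.614, 0.689, -0.253]
wrist_force: [-0.3, -0.9, 0.6]
gripper_width: 0.997
grip_force: 0.0
```

```bash
python3 d.py 515.2 -281.7 -12.4 6.8 -45; python3 - <<'E'
from rep import *
from d import Ro
s=robot.sense(); q=s['orientation']; R=Ro.from_quat([q[1],q[2],q[3],q[0]]); c=cam('wrist'); W=cloud(c).reshape(-1,3); col=c['color'].reshape(-1,3).max(1); h=cv2.cvtColor(c['color'],cv2.COLOR_RGB2HSV).reshape(-1,3)
L=R.inv().apply(W-s['tool_pos'])*1000
m=(abs(L[:,0])<14)&(abs(L[:,1])>35)&(abs(L[:,1])<60)&(L[:,2]>-75)&(col<110)
k=L[m]; print('fingers',[np.percentile(k[k[:,1]*sg>0],[1,99],axis=0).ravel() for sg in (-1,1)]); kk=W[m]; print('lowest world z',np.percentile(kk[:,2]*1000,[0,1,3]))
y=(h[:,0]>15)&(h[:,0]<35)&(h[:,1]>140)&(abs(W[:,1]+.266)<.08)&(W[:,2]>.005)&(W[:,2]<.04); k=L[y]; print('soap in tool',np.percentile(k,[1,99],axis=0).ravel())
E
```

```text
t 24.4833 at mm [ 517.64 -279.16   -3.47] F [-0.35 -0.91  0.61] grip 84.74557393092655 0.0 q [-0.09  0.9   0.05  2.3   1.69  0.75 -1.66]
shift cm [ 0.47 -0.28  0.79] turn [ 0.2   0.21 -0.25]
world dirs x,y,z of tool [[-0.08  0.7  -0.71]
 [ 0.99  0.12  0.01]
 [ 0.09 -0.7  -0.7 ]]
fingers [array([-10.5, -55.7, -74.7,  11.4, -42.4, -41.9]), array([-10.5,  42.2, -74.7,  11.6,  55.9, -42. ])]
lowest world z [-1.1 21.2 22.5]
soap in tool [-43.3 -29.6 -66.1  35.   24.8  -8.9]
```

arm_command(
  rotation=[
    [0,0,0],
    [0,0,0],
    [0,0,0],
    [0,0,0],
    [0,0,0],
    [0,0,0],
    [0,0,0],
  ],
  slide=[
    [0.4,-0.25,0.6],
    [0,0,0],
    [0,0,0],
    [0,0,0],
    [0,0,0],
    [0,0,0],
    [0,0,0],
  ],
  claw=[1,1,0.6,0.4,0.2,0,-0.5],
)

```text
clock: 25.12
tool_pos: [0.5153, -0.2795, -0.0105]
orientation: [0.289, 0.613, 0.69, -0.253]
wrist_force: [0.2, 3.9, 6.0]
gripper_width: 0.67
grip_force: 63.8
```

```bash
python3 d.py 515.2 -281.7 -12.4 6.8 -45; python3 soap.py
```

```text
t 25.1167 at mm [ 515.29 -279.47  -10.54] F [0.17 3.92 6.02] grip 56.950716183213004 63.79310041666031 q [-0.09  0.91  0.05  2.3   1.71  0.76 -1.68]
shift cm [-0.02 -0.04  0.29] turn [ 0.26  0.21 -0.14]
world dirs x,y,z of tool [[-0.08  0.7  -0.71]
 [ 0.99  0.12  0.  ]
 [ 0.09 -0.7  -0.7 ]]
5602 (array([ 513. , -261.5]), array([113.7,  99.8]), 5.5) 0.03345757128788555
12319 (array([ 513. , -261.5]), array([113.7,  99.8]), 5.5) 0.027687224048517332
```

arm_command(
  rotation=[
    [0,0,0],
    [0,0,0],
    [0,0,0],
    [0,0,0],
    [0,0,0],
    [0,0,0],
    [0,0,0],
  ],
  slide=[
    [-0.7,0,-0.7],
    [-1.6,0,-1.6],
    [-1.9,0,-1.9],
    [-1.9,0,-1.9],
    [-1.9,0,-1.9],
    [-1.9,0,-1.9],
    [0,0,0],
  ],
  claw=[-0.5,-0.5,-0.5,-0.5,-0.5,-0.5,-0.5],
)

```text
clock: 25.75
tool_pos: [0.5151, -0.2798, 0.1331]
orientation: [0.291, 0.614, 0.689, -0.252]
wrist_force: [1.6, 0.8, -1.3]
gripper_width: 0.672
grip_force: 64.1
```

arm_command(
  rotation=[
    [0,6,0],
    [0,6,0],
    [0,6,0],
    [0,6,0],
    [0,6,0],
    [0,6,0],
    [0,6,0],
    [0,6,0],
    [0,6,0],
    [0,6,0],
  ],
  slide=[
    [0,0,0],
    [0,0,0],
    [0,0,0],
    [0,0,0],
    [0,0,0],
    [0,0,0],
    [0,0,0],
    [0,0,0],
    [0,0,0],
    [0,0,0],
  ],
  claw=[-0.5,-0.5,-0.5,-0.5,-0.5,-0.5,-0.5,-0.5,-0.5,-0.5],
)

```text
clock: 26.58
tool_pos: [0.5126, -0.2803, 0.1281]
orientation: [-0.075, 0.662, 0.743, 0.067]
wrist_force: [0.9, 0.1, -2.6]
gripper_width: 0.663
grip_force: 64.0
```

```bash
python3 d.py 540 -230 140 5.9 45
```

```text
t 26.5833 at mm [ 512.62 -280.28  128.11] F [ 0.89  0.11 -2.6 ] grip 56.36596277761877 64.04608248732984 q [ 0.87  0.64 -0.56  1.88  0.2   0.82  0.36]
shift cm [ 4.82  3.3  -0.23] turn [-0.36 33.47  0.64]
world dirs x,y,z of tool [[-0.11  0.97  0.2 ]
 [ 0.99  0.12 -0.  ]
 [-0.02  0.2  -0.98]]
```

arm_command(
  rotation=[
    [0,6,0],
    [0,6,0],
    [0,6,0],
    [0,6,0],
    [0,6,0],
    [0,3.5,0],
    [0,0,0],
  ],
  slide=[
    [0,0,0],
    [0,0,0],
    [0,0,0],
    [0,0,0],
    [0,0,0],
    [0,0,0],
    [0,0,0],
  ],
  claw=[-0.5,-0.5,-0.5,-0.5,-0.5,-0.5,-0.5],
)

```text
clock: 27.17
tool_pos: [0.5107, -0.2827, 0.1231]
orientation: [-0.287, 0.617, 0.688, 0.253]
wrist_force: [-1.6, -0.4, -2.8]
gripper_width: 0.67
grip_force: 64.2
```

```bash
python3 d.py 560 -70 140 5.9 45; cat > sm.py <<'E'
from rep import *
from d import Ro
np.set_printoptions(suppress=True,precision=1)
s=robot.sense(); T=s['tool_pos']
for n in ('scene','side','wrist'):
    c=cam(n); W=cloud(c).reshape(-1,3); h=cv2.cvtColor(c['color'],cv2.COLOR_RGB2HSV).reshape(-1,3)
    y=(h[:,0]>15)&(h[:,0]<35)&(h[:,1]>140)&(np.linalg.norm(W-T,axis=1)<.13); k=W[y]; k=boxf(k)
    if len(k)<30: print(n,len(k)); continue
    print(n,len(k),'box x,y,z lo/hi',np.percentile(k,[1,99],axis=0).ravel())
    # plane normals by SVD on height bands: y vs z profile of min/max
    for lo in range(int(k[:,2].min())//12*12,int(k[:,2].max()),12):
        b=k[(k[:,2]>=lo)&(k[:,2]<lo+12)]
        if len(b)>12: print('  z',lo,'x',np.percentile(b[:,0],[3,97]),'y',np.percentile(b[:,1],[3,97]))
E
python3 sm.py
```

```text
t 27.1667 at mm [ 510.73 -282.72  123.13] F [-1.61 -0.37 -2.78] grip 56.931799318145174 64.15365586057305 q [ 1.1   0.94 -0.72  1.6  -0.07  1.24  0.62]
shift cm [15.79  7.24 13.34] turn [-0.61 -0.02  0.05]
world dirs x,y,z of tool [[-0.07  0.7   0.71]
 [ 0.99  0.11 -0.01]
 [-0.08  0.7  -0.71]]
scene 647 box x,y,z lo/hi [-108.  -378.8   92.4  -42.2 -318.4  185.6]
  z 84 x [-97.9 -46.1] y [-340.4 -320.8]
  z 96 x [-97.8 -45.1] y [-343.3 -318.5]
  z 108 x [-100.2  -44.4] y [-347.7 -319.1]
  z 120 x [-98.  -45.3] y [-347.9 -319.1]
  z 132 x [-99.3 -44.8] y [-340.5 -318.8]
  z 144 x [-100.9  -44.2] y [-331.9 -320.6]
  z 156 x [-114.2  -45.9] y [-341.  -319.3]
  z 168 x [-102.9  -45.8] y [-361.  -319.2]
  z 180 x [-100.3  -51. ] y [-350.4 -323.8]
side 728 box x,y,z lo/hi [-106.5 -351.7   94.9  -53.  -318.3  187.6]
  z 96 x [-105.9  -56.5] y [-342.5 -318.4]
  z 108 x [-106.3  -55.2] y [-346.1 -319. ]
  z 120 x [-106.2  -55.4] y [-339.9 -318.6]
  z 132 x [-106.4  -56.1] y [-340.1 -319.1]
  z 144 x [-105.5  -55. ] y [-330.1 -320.4]
  z 156 x [-104.8  -54.3] y [-331.8 -319.2]
  z 168 x [-106.3  -55.5] y [-336.3 -319.6]
  z 180 x [-104.  -53.] y [-352.8 -320.7]
wrist 16075 box x,y,z lo/hi [-125.4 -381.6  103.2  -23.8 -323.8  214.5]
  z 96 x [-98.3 -50.8] y [-355.6 -354.4]
  z 108 x [-98.5 -50.5] y [-355.6 -354.3]
  z 120 x [-98.9 -50.4] y [-355.7 -354.3]
  z 132 x [-98.4 -49.9] y [-355.7 -354.1]
  z 144 x [-99.1 -49.9] y [-355.7 -354.1]
  z 156 x [-100.9  -48.4] y [-355.7 -353.6]
  z 168 x [-102.9  -45.9] y [-355.6 -340.9]
  z 180 x [-100.6  -48.6] y [-354.4 -324.7]
  z 192 x [-134.4  -13.3] y [-384.9 -359.3]
  z 204 x [-135.4  -12.4] y [-384.2 -368. ]
  z 216 x [-128.1  -47.8] y [-384.2 -375.9]
```

```bash
python3 d.py 558.8 -8.8 145 5.9 45
```

```text
t 27.3167 at mm [ 512.63 -279.06  127.19] F [-0.27 -0.66 -1.07] grip 56.902091977923995 64.1498498339206 q [ 1.1   0.93 -0.72  1.6  -0.07  1.24  0.62]
shift cm [19.97  7.74 17.2 ] turn [-0.68  0.34  0.48]
world dirs x,y,z of tool [[-0.08  0.71  0.7 ]
 [ 0.99  0.12 -0.  ]
 [-0.08  0.7  -0.71]]
```

arm_command(
  rotation=[
    [0,0,0],
    [0,0,0],
    [0,0,0],
    [0,0,0],
    [0,0,0],
    [0,0,0],
    [0,0,0],
    [0,0,0],
    [0,0,0],
    [0,0,0],
  ],
  slide=[
    [1.5,0.6,0.8],
    [1.9,0.8,1.6],
    [2.1,0.8,1.8],
    [2.1,0.8,1.8],
    [2.1,0.8,1.8],
    [2.1,0.8,1.8],
    [2.1,0.8,1.8],
    [2.0,0.8,1.8],
    [1.6,0.8,1.5],
    [1.0,0.6,1.0],
  ],
  claw=[-0.5,-0.5,-0.5,-0.5,-0.5,-0.5,-0.5,-0.5,-0.5,-0.5],
)

```text
clock: 28.15
tool_pos: [0.5595, -0.0261, 0.1478]
orientation: [-0.284, 0.613, 0.693, 0.251]
wrist_force: [-0.2, -0.1, -0.7]
gripper_width: 0.673
grip_force: 64.2
```

arm_command(
  rotation=[
    [0,0,0],
    [0,0,0],
    [0,0,0],
  ],
  slide=[
    [0,0,0],
    [0,0,0],
    [0,0,0],
  ],
  claw=[-0.5,-0.5,-0.5],
)

```text
clock: 28.4
tool_pos: [0.5601, -0.0315, 0.1457]
orientation: [-0.284, 0.615, 0.691, 0.252]
wrist_force: [-0.7, -0.9, -1.0]
gripper_width: 0.671
grip_force: 64.2
```

```bash
python3 d.py 558.8 -8.8 145 5.9 45; python3 sm.py | cut -c1-90; python3 d.py 558.8 -8.8 145 5.9 45|head -1
```

```text
t 28.4 at mm [560.06 -31.49 145.67] F [-0.73 -0.89 -1.04] grip 57.07078039278723 64.1610890161246 q [ 0.85  0.85 -0.82  1.85 -0.21  0.89  0.43]
shift cm [1.57 0.14 1.64] turn [-0.63  0.39  0.44]
world dirs x,y,z of tool [[-0.08  0.71  0.7 ]
 [ 0.99  0.12 -0.  ]
 [-0.08  0.7  -0.71]]
scene 828 box x,y,z lo/hi [ -31.9 -122.8   61.6   31.   -73.5  206.4]
  z 108 x [-20.   29.3] y [-101.8  -74.2]
  z 120 x [-24.7  30.1] y [-100.1  -73.9]
  z 132 x [-21.9  29.3] y [-102.8  -74.3]
  z 144 x [-24.4  30.8] y [-102.3  -74.8]
  z 156 x [-24.4  29.5] y [-92.8 -74.5]
  z 168 x [-25.2  29.9] y [-83.8 -74.2]
  z 180 x [-40.1  28.5] y [-96.2 -74.1]
  z 192 x [-29.8  29.5] y [-111.5  -75.7]
  z 204 x [-22.9  26. ] y [-105.9  -80.5]
side 822 box x,y,z lo/hi [ -32.7 -109.6  117.3   20.6  -76.5  208.1]
  z 108 x [-31.7   7.9] y [-100.7  -79. ]
  z 120 x [-32.8  16.8] y [-103.1  -77.2]
  z 132 x [-32.1  16.2] y [-106.   -77.4]
  z 144 x [-32.7  15.8] y [-103.1  -76.5]
  z 156 x [-31.9  17.1] y [-93.5 -77.2]
  z 168 x [-30.9  17.5] y [-86.1 -77. ]
  z 180 x [-31.8  18.2] y [-89.3 -76.7]
  z 192 x [-31.7  21.3] y [-107.3  -76.7]
  z 204 x [-28.4  20.3] y [-109.7  -79.8]
wrist 16085 box x,y,z lo/hi [ -52.5 -140.4  121.8   49.7  -82.2  233.3]
  z 108 x [-24.2  23.2] y [-114.3 -112.7]
  z 120 x [-25.4  22.3] y [-114.2 -113.1]
  z 132 x [-25.5  22.7] y [-114.2 -113. ]
  z 144 x [-25.7  22.8] y [-114.3 -112.9]
  z 156 x [-25.3  22.5] y [-114.3 -112.9]
  z 168 x [-25.4  23.9] y [-114.2 -112.4]
  z 180 x [-27.7  25.4] y [-114.2 -111.8]
  z 192 x [-28.4  25.5] y [-113.9  -82.5]
  z 204 x [-25.5  21.9] y [-112.2  -85.8]
  z 216 x [-57.9  59.1] y [-142.8 -122.6]
  z 228 x [-61.7  59.4] y [-143.1 -128.5]
  z 240 x [-23.7  23. ] y [-142.1 -138.5]
t 28.55 at mm [560.07 -32.21 145.32] F [-0.13 -0.52 -0.18] grip 57.0457403463612 64.1618949919939 q [ 0.86  0.85 -0.82  1.85 -0.21  0.89  0.43]
```

arm_command(
  rotation=[
    [-0.5,0,0.5],
    [0,0,0],
    [0,0,0],
    [0,0,0],
    [0,0,0],
    [0,0,0],
  ],
  slide=[
    [0.1,0.1,0.1],
    [0.55,0,0.55],
    [0.55,0,0.55],
    [0.55,0,0.55],
    [0,0,0],
    [0,0,0],
  ],
  claw=[-0.5,-0.5,-0.5,-0.5,-0.5,-0.5],
)

```text
clock: 29.05
tool_pos: [0.5582, -0.0053, 0.1457]
orientation: [-0.284, 0.619, 0.687, 0.254]
wrist_force: [0.2, -0.1, -1.0]
gripper_width: 0.673
grip_force: 64.2
```

```bash
python3 d.py 558.8 -8.8 145 5.9 45; python3 sm.py | grep -A3 -E "box"; python3 d.py 558.8 -8.8 145 5.9 45|head -1
```

```text
t 29.05 at mm [558.2   -5.27 145.65] F [ 0.21 -0.12 -1.  ] grip 57.207246509227154 64.16338445618749 q [ 0.83  0.84 -0.83  1.89 -0.23  0.84  0.41]
shift cm [-0.3   0.02 -0.2 ] turn [-0.2   0.26 -0.  ]
world dirs x,y,z of tool [[-0.07  0.71  0.7 ]
 [ 0.99  0.11 -0.  ]
 [-0.08  0.7  -0.71]]
scene 847 box x,y,z lo/hi [-29.6 -92.6  39.   34.4   6.  206.6]
  z 108 x [-20.8  29.9] y [-73.  -48.3]
  z 120 x [-21.8  30.1] y [-77.4 -48.5]
  z 132 x [-22.5  31.5] y [-78.7 -48.1]
--
side 840 box x,y,z lo/hi [-31.7 -83.6 118.6  21.7 -50.4 208.5]
  z 108 x [-30.6  15.2] y [-75.4 -53. ]
  z 120 x [-31.5  18.3] y [-77.6 -51.2]
  z 132 x [-31.7  19.4] y [-79.1 -51. ]
--
wrist 16118 box x,y,z lo/hi [ -51.5 -114.2  118.    48.7  -56.4  233.7]
  z 24 x [-32.8  31.4] y [-94.  -78.2]
  z 36 x [-32.7  34.1] y [-93.8  21.9]
  z 108 x [-25.   23.9] y [-88.2 -87. ]
t 29.2 at mm [558.63  -6.46 145.35] F [ 0.05  0.4  -0.44] grip 56.920687005363554 64.16376125067472 q [ 0.83  0.84 -0.83  1.89 -0.23  0.84  0.41]
```

arm_command(
  rotation=[
    [0,0,0],
    [0,0,0],
    [0,0,0],
    [0,0,0],
    [0,0,0],
  ],
  slide=[
    [-0.7,0,0.63],
    [-0.7,0,0.7],
    [-0.35,0,0.35],
    [0,0,0],
    [0,0,0],
  ],
  claw=[-0.5,-0.5,-0.5,-0.5,-0.5],
)

```text
clock: 29.62
tool_pos: [0.5582, -0.0067, 0.1206]
orientation: [-0.284, 0.62, 0.686, 0.254]
wrist_force: [0.5, -0.1, -0.9]
gripper_width: 0.673
grip_force: 64.2
```

```bash
python3 d.py 558.8 -8.8 120 5.9 45; python3 sm.py | grep -A5 -E "box"; python3 - <<'E'
from rep import *
# bottle -y edge vs soap +y edge, and end wall, per camera
s=robot.sense(); print(s['tool_pos']*1000)
for n in ('scene','side','wrist'):
    c=cam(n); W=cloud(c).reshape(-1,3); h=cv2.cvtColor(c['color'],cv2.COLOR_RGB2HSV).reshape(-1,3); P=boxf(W)
    b=(h[:,0]>95)&(h[:,0]<125)&(h[:,1]>80)&(P[:,2]>50)&(P[:,2]<83)&(abs(P[:,0])<30)&(abs(P[:,1])<60); k=P[b]
    w=(h[:,0]<15)&(h[:,1]>80)&(P[:,2]>38)&(P[:,2]<50)&(abs(P[:,0])<40)&(abs(P[:,1])<105); r=P[w]
    print(n,len(k),'bottle y',np.percentile(k[:,1],[1,99]) if len(k)>9 else '','rim x,y',np.percentile(r[:,:2],[.5,99.5],axis=0).ravel() if len(r)>9 else '')
E
```

```text
t 29.6167 at mm [558.15  -6.7  120.59] F [ 0.52 -0.06 -0.86] grip 57.20490592417005 64.16360864415765 q [ 0.83  0.87 -0.82  1.9  -0.22  0.81  0.43]
shift cm [-0.19  0.04 -0.11] turn [-0.18  0.22 -0.12]
world dirs x,y,z of tool [[-0.07  0.71  0.7 ]
 [ 0.99  0.1  -0.  ]
 [-0.08  0.7  -0.71]]
scene 841 box x,y,z lo/hi [-30.5 -92.5  24.7  37.1  15.5 181.7]
  z 84 x [-21.8  30.1] y [-76.5 -50.2]
  z 96 x [-23.3  30.7] y [-78.7 -48.8]
  z 108 x [-22.1  30.7] y [-79.4 -49.8]
  z 120 x [-24.6  31.3] y [-75.9 -49.5]
  z 132 x [-25.3  31.2] y [-68.6 -50.2]
--
side 810 box x,y,z lo/hi [-31.8 -85.3  92.2  21.6 -50.8 183.8]
  z 84 x [-31.6  13.9] y [-79.8 -52. ]
  z 96 x [-31.6  18.3] y [-80.8 -51.4]
  z 108 x [-31.3  18.6] y [-78.3 -51.1]
  z 120 x [-31.8  18.8] y [-76.7 -51.8]
  z 132 x [-31.8  19.3] y [-71.1 -51. ]
--
wrist 16495 box x,y,z lo/hi [ -51.5 -114.8   16.9   50.4  -56.4  209.2]
  z 0 x [-32.6  30.4] y [-93.9 -78.9]
  z 12 x [-32.7  31.7] y [-94.   29.1]
  z 24 x [-32.7  31.8] y [-94.   37.1]
  z 36 x [-33.3  34.4] y [-93.9  37.9]
  z 60 x [-26.   26.1] y [-1.1 29.8]
[558.6  -6.7 121.4]
scene 175 bottle y [-47.3  -6.6] rim x,y [-33.8 -91.2  39.4  95.7]
side 42 bottle y [-49.2 -13.7] rim x,y [-38.1 -93.2  33.8  93.7]
wrist 0 bottle y  rim x,y [-35.8 -94.1  35.6  89.9]
```

arm_command(
  rotation=[
    [0,0,0],
    [0,0,0],
    [0,0,0],
    [0,0,0],
    [0,0,0],
    [0,0,0],
    [0,0,0],
  ],
  slide=[
    [-0.5,0,0.5],
    [-0.5,0,0.5],
    [-0.5,0,0.5],
    [-0.5,0,0.5],
    [-0.5,0,0.5],
    [0,0,0],
    [0,0,0],
  ],
  claw=[-0.5,-0.5,-0.5,-0.5,-0.5,-0.5,-0.5],
)

```text
clock: 30.5
tool_pos: [0.5582, -0.0068, 0.0853]
orientation: [-0.284, 0.619, 0.686, 0.254]
wrist_force: [0.3, 0.3, -1.0]
gripper_width: 0.669
grip_force: 64.2
```

```bash
python3 d.py 558.6 -6.7 85 5.9 45; python3 sm.py | grep -A6 -E "wrist|side"
```

```text
t 30.5 at mm [558.15  -6.8   85.33] F [ 0.29  0.29 -1.03] grip 56.885588242670586 64.16306932456791 q [ 0.81  0.92 -0.8   1.91 -0.2   0.76  0.44]
shift cm [-0.02  0.05  0.03] turn [-0.18  0.23 -0.1 ]
world dirs x,y,z of tool [[-0.07  0.71  0.7 ]
 [ 0.99  0.1  -0.  ]
 [-0.08  0.7  -0.71]]
side 649 box x,y,z lo/hi [-32.  -85.3  59.8  21.7 -51.  148.6]
  z 60 x [-32.3 -21.9] y [-80.3 -53. ]
  z 72 x [-31.9 -11.6] y [-81.3 -52. ]
  z 84 x [-31.6  16.8] y [-77.1 -51.4]
  z 96 x [-31.2  17.2] y [-69.6 -51.1]
  z 108 x [-30.7  18.6] y [-58.5 -52.3]
  z 120 x [-30.6  17.9] y [-61.  -51.2]
--
wrist 16473 box x,y,z lo/hi [ -50.1 -114.9   20.    49.2  -56.2  173.4]
  z 0 x [-32.6  43. ] y [-93.9  17.4]
  z 12 x [-32.6  32. ] y [-94.1  30.5]
  z 24 x [-32.6  31.9] y [-94.1  67.6]
  z 36 x [-32.5  34.7] y [-94.   66.2]
  z 48 x [-26.7  24.9] y [-88.6   6.2]
  z 60 x [-25.7  22.9] y [-88.6   3.6]
```

arm_command(
  rotation=[
    [0,0,0],
    [0,0,0],
    [0,0,0],
    [0,0,0],
    [0,0,0],
    [0,0,0],
    [0,0,0],
  ],
  slide=[
    [-0.4,0.04,0.43],
    [-0.4,0,0.4],
    [-0.4,0,0.4],
    [-0.4,0,0.4],
    [-0.4,0,0.4],
    [0,0,0],
    [0,0,0],
  ],
  claw=[-0.5,-0.5,-0.5,-0.5,-0.5,-0.5,-0.5],
)

```text
clock: 31.23
tool_pos: [0.5585, -0.0067, 0.057]
orientation: [-0.284, 0.619, 0.686, 0.254]
wrist_force: [-0.2, -0.5, -1.2]
gripper_width: 0.669
grip_force: 64.2
```

arm_command(
  rotation=[
    [0,0,0],
    [0,0,0],
    [0,0,0],
    [0,0,0],
  ],
  slide=[
    [-0.3,0,0.3],
    [-0.3,0,0.3],
    [0,0,0],
    [0,0,0],
  ],
  claw=[-0.5,-0.5,-0.5,-0.5],
)

```text
clock: 31.57
tool_pos: [0.5586, -0.0069, 0.0486]
orientation: [-0.284, 0.62, 0.687, 0.254]
wrist_force: [-0.0, 0.7, -1.5]
gripper_width: 0.669
grip_force: 64.2
```

```bash
python3 d.py 558.6 -6.7 40 5.9 45; python3 sm.py | grep -E "box"
```

```text
t 31.5667 at mm [558.59  -6.93  48.65] F [-0.05  0.73 -1.54] grip 56.86095381950466 64.1641562897712 q [ 0.8   0.98 -0.77  1.91 -0.18  0.71  0.46]
shift cm [-0.59  0.01  0.63] turn [-0.15  0.27 -0.09]
world dirs x,y,z of tool [[-0.07  0.71  0.7 ]
 [ 0.99  0.1  -0.  ]
 [-0.07  0.7  -0.71]]
scene 476 box x,y,z lo/hi [ -32.9 -108.4   12.5   39.5   62.9  114.6]
side 435 box x,y,z lo/hi [-33.  -87.5  36.5  23.2 -51.7 112.4]
wrist 16454 box x,y,z lo/hi [ -50.1 -114.7   25.6   49.3   -1.6  136. ]
```

arm_command(
  rotation=[
    [0,0,0],
    [0,0,0],
    [0,0,0],
    [0,0,0],
    [0,0,0],
  ],
  slide=[
    [-0.2,0,0.22],
    [-0.2,0,0.2],
    [-0.2,0,0.2],
    [0,0,0],
    [0,0,0],
  ],
  claw=[-0.5,-0.5,-0.5,-0.5,-0.5],
)

```text
clock: 32.13
tool_pos: [0.5587, -0.0065, 0.0406]
orientation: [-0.284, 0.619, 0.687, 0.254]
wrist_force: [-0.2, -0.1, 4.9]
gripper_width: 0.668
grip_force: 64.5
```

arm_command(
  rotation=[
    [0,0,0],
    [0,0,0],
    [0,0,0],
  ],
  slide=[
    [-0.1,0,0.1],
    [0,0,0],
    [0,0,0],
  ],
  claw=[-0.5,-0.5,-0.5],
)

```text
clock: 32.38
tool_pos: [0.5587, -0.0064, 0.0406]
orientation: [-0.284, 0.619, 0.687, 0.254]
wrist_force: [-3.1, -6.0, 17.1]
gripper_width: 0.669
grip_force: 66.2
```

arm_command(
  rotation=[
    [0,0,0],
    [0,0,0],
  ],
  slide=[
    [-0.1,0,0.1],
    [0,0,0],
  ],
  claw=[-0.5,-0.5],
)

```text
clock: 32.55
tool_pos: [0.5586, -0.0064, 0.0406]
orientation: [-0.284, 0.619, 0.687, 0.255]
wrist_force: [-6.3, -10.3, 29.3]
gripper_width: 0.673
grip_force: 67.6
```

arm_command(
  rotation=[
    [0,0,0],
    [0,0,0],
  ],
  slide=[
    [0.15,0,-0.15],
    [0,0,0],
  ],
  claw=[-0.5,-0.5],
)

```text
clock: 32.72
tool_pos: [0.5589, -0.0068, 0.0406]
orientation: [-0.283, 0.619, 0.687, 0.254]
wrist_force: [-1.6, -5.3, 11.6]
gripper_width: 0.666
grip_force: 65.7
```

```bash
cat > fin.py <<'E'
from rep import *
np.set_printoptions(suppress=True,precision=1)
for n in ('scene','side','wrist'):
    c=cam(n); W=cloud(c).reshape(-1,3); h=cv2.cvtColor(c['color'],cv2.COLOR_RGB2HSV).reshape(-1,3); P=boxf(W)
    ins=(abs(P[:,0])<35)&(abs(P[:,1])<93)&(P[:,2]<125)
    y=ins&(h[:,0]>18)&(h[:,0]<35)&(h[:,1]>150)&(P[:,1]<-40); k=P[y&(P[:,2]>70)]
    if len(k)>9:
        t=k[:,2].max(); kk=k[k[:,2]>np.percentile(k[:,2],99)-5]; print(n,'soap',len(k),'z99',np.percentile(k[:,2],[50,97,99.5]),'top xyz lo/hi',np.percentile(kk,[2,98],axis=0).ravel())
    g=ins&(h[:,0]>40)&(h[:,0]<92)&(h[:,1]>60)&(P[:,2]>98); print('  crimp',g.sum(),np.percentile(P[g],[2,50,98],axis=0).ravel() if g.sum()>9 else '')
    l=ins&(abs(P[:,2]-84)<6)&(h[:,1]<70)&(P[:,1]>-12)&(P[:,1]<50); print('  lid',l.sum(),np.percentile(P[l],[2,50,98],axis=0).ravel() if l.sum()>9 else '')
    b=ins&(h[:,0]>95)&(h[:,0]<125)&(h[:,1]>80)&(abs(P[:,2]-82)<4)&(P[:,1]<0); print('  bottle',b.sum(),np.percentile(P[b],[2,50,98],axis=0).ravel() if b.sum()>9 else '')
    b=ins&(abs(P[:,2]-102)<4)&(h[:,1]<70)&(P[:,1]<0)&(P[:,1]>-48); print('  cap',b.sum(),np.percentile(P[b],[2,50,98],axis=0).ravel() if b.sum()>9 else '')
E
python3 fin.py; python3 - <<'E'
from h import *
a=cam('scene')['color'][165:255,285:385]; b=cam('side')['color'][165:255,275:375]
im=np.hstack([cv2.resize(x,(400,360),interpolation=cv2.INTER_CUBIC) for x in (a,b)]); cv2.imwrite('pics/z4.png',cv2.convertScaleAbs(im,alpha=1.5)[:,:,::-1])
print(robot.sense()['wrist_force'],robot.sense()['tool_pos'])
E
```

```text
scene soap 290 z99 [ 96.4 100.8 101.8] top xyz lo/hi [-24.8 -82.7  96.7  28.6 -51.8 101.5]
  crimp 48 [-25.4  56.3  98.1  -0.1  70.  101.9  23.4  72.4 105.5]
  lid 258 [-20.2  -2.5  78.9   3.8  21.9  82.5  26.3  45.6  86.3]
  bottle 111 [-14.6 -44.8  78.3  15.8 -18.9  81.3  26.5  -8.9  85.2]
  cap 57 [ -7.8 -38.4  98.    4.7 -26.3 100.5  16.7 -15.1 103.1]
side soap 280 z99 [ 99.6 103.9 104.7] top xyz lo/hi [-28.2 -84.4  99.5  20.5 -54.  104.4]
  crimp 0 
  lid 316 [-26.   -9.8  79.2  -2.7  20.7  84.4  22.1  43.5  88.4]
  bottle 60 [-21.1 -48.5  78.6 -14.5 -27.8  82.3  12.8 -13.9  85.9]
  cap 71 [-12.4 -42.3  98.7  -1.4 -29.  102.4  11.8 -18.3 105.1]
wrist soap 13649 z99 [ 99.2 100.7 101.3] top xyz lo/hi [-26.6 -87.3  96.7  25.5 -57.3 100.9]
  crimp 1353 [-31.3 -91.7  98.1  -2.5  64.5 102.5  33.2  68.8 106. ]
  lid 5273 [-23.   -5.1  80.   -0.3  14.5  83.6  23.3  39.4  84.7]
  bottle 2965 [-19.7 -47.9  78.8   0.2 -39.9  81.9  22.8 -14.8  85.5]
  cap 2422 [ -9.6 -43.6  98.6   1.5 -33.3 101.6  12.9 -20.6 102.7]
[-2.57286787 -5.97802488 13.53990785] [ 0.55895291 -0.00685202  0.04061859]
```

View pics/z4.png

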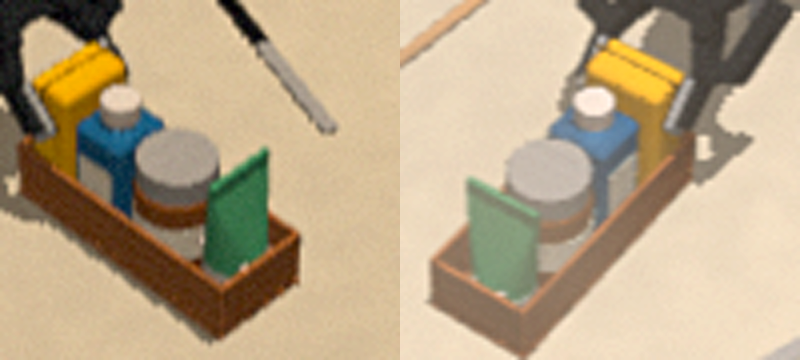

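Both views show all four standing in one row in the box, with the soap box at the end near (80,100) in the scene crop and (640,90) in the side crop. Its top is at 99–100 mm as expected, so I'll release and back out.

arm_command(
  rotation=[
    [0,0,0],
    [0,0,0],
    [0,0,0],
    [0,0,0],
    [0,0,0],
    [0,0,0],
    [0,0,0],
    [0,0,0],
    [0,0,0],
    [0,0,0],
  ],
  slide=[
    [0.1,0,-0.1],
    [0,0,0],
    [0,0,0],
    [0,0,0],
    [0,0,0],
    [0,0,-0.8],
    [0,0,-1.5],
    [0,0,-2.5],
    [0,0,-3],
    [0,0,-3],
  ],
  claw=[-0.5,0.2,0.5,0.9,1,1,1,1,1,1],
)

```text
clock: 33.8
tool_pos: [0.5664, -0.0832, 0.1188]
orientation: [-0.284, 0.619, 0.687, 0.254]
wrist_force: [0.3, 0.6, -0.9]
gripper_width: 0.999
grip_force: 0.0
```

arm_command(
  rotation=[
    [0,0,0],
    [0,0,0],
    [0,0,0],
    [0,0,0],
    [0,0,0],
  ],
  slide=[
    [0,0,-3],
    [1,0,-2],
    [1,0,-1],
    [0,0,0],
    [0,0,0],
  ],
  claw=[1,1,1,1,1],
)

```text
clock: 34.22
tool_pos: [0.5697, -0.1095, 0.1749]
orientation: [-0.283, 0.619, 0.687, 0.254]
wrist_force: [-1.6, -0.2, 0.1]
gripper_width: 0.999
grip_force: 0.0
```

```bash
python3 d.py 558 0 200 5.9 0; python3 fin.py; python3 - <<'E'
from h import *
a=cam('scene')['color'][90:290,160:430]; b=cam('side')['color'][110:310,190:460]
im=np.hstack([cv2.resize(x,(400,300),interpolation=cv2.INTER_CUBIC) for x in (a,b)])
w=cam('wrist')['color']; a=cam('scene')['color'][165:255,285:385]
im=np.vstack([im,np.hstack([cv2.resize(a,(400,300),interpolation=cv2.INTER_CUBIC),cv2.resize(w,(400,300))])]); cv2.imwrite('pics/z5.png',cv2.convertScaleAbs(im,alpha=1.5)[:,:,::-1])
E
```

```text
t 34.2167 at mm [ 569.65 -109.52  174.93] F [-1.6  -0.16  0.12] grip 84.94215226304848 0.0 q [ 0.93  0.84 -0.79  1.74 -0.19  1.06  0.46]
shift cm [ 9.59 -0.02  5.96] turn [ -0.13 -44.69   0.06]
world dirs x,y,z of tool [[-0.07  0.71  0.7 ]
 [ 0.99  0.1  -0.  ]
 [-0.07  0.7  -0.71]]
scene soap 314 z99 [ 96.  101.3 102.7] top xyz lo/hi [-24.4 -83.2  96.9  28.4 -53.1 102. ]
  crimp 48 [-23.   66.1  99.    2.8  70.1 101.7  24.1  72.7 105.1]
  lid 261 [-20.8  -3.4  78.5   3.9  22.2  82.3  26.9  45.6  85.6]
  bottle 99 [-14.4 -46.   78.3  14.1 -19.5  80.9  26.8  -8.9  85.2]
  cap 58 [ -6.8 -39.6  98.3   4.  -27.  100.4  16.7 -16.1 103.9]
side soap 291 z99 [ 99.2 104.1 105.7] top xyz lo/hi [-27.4 -84.8 100.2  20.3 -54.6 105.5]
  crimp 0 
  lid 316 [-26.2 -10.4  78.9  -2.5  20.6  84.8  21.6  43.7  88.1]
  bottle 61 [-21.  -48.3  79.6 -14.1 -24.9  82.7  -2.4 -13.2  85.1]
  cap 71 [-11.2 -41.8  98.8  -0.7 -28.3 103.1  11.7 -17.6 105.6]
wrist soap 2676 z99 [ 98.9 100.8 101.3] top xyz lo/hi [-27.6 -87.9  96.7  24.9 -58.5 101. ]
  crimp 307 [-25.6  62.8  98.3  -3.8  64.5 102.6  21.   68.5 104.4]
  lid 1490 [-23.8  -5.2  79.9  -0.6  15.7  83.9  23.1  40.8  85.1]
  bottle 612 [-20.1 -46.3  78.8  -0.6 -37.2  82.2  22.7 -15.1  85.7]
  cap 501 [-10.  -43.4  98.7   1.4 -32.9 101.7  12.7 -20.5 103.1]
```

View pics/z5.png

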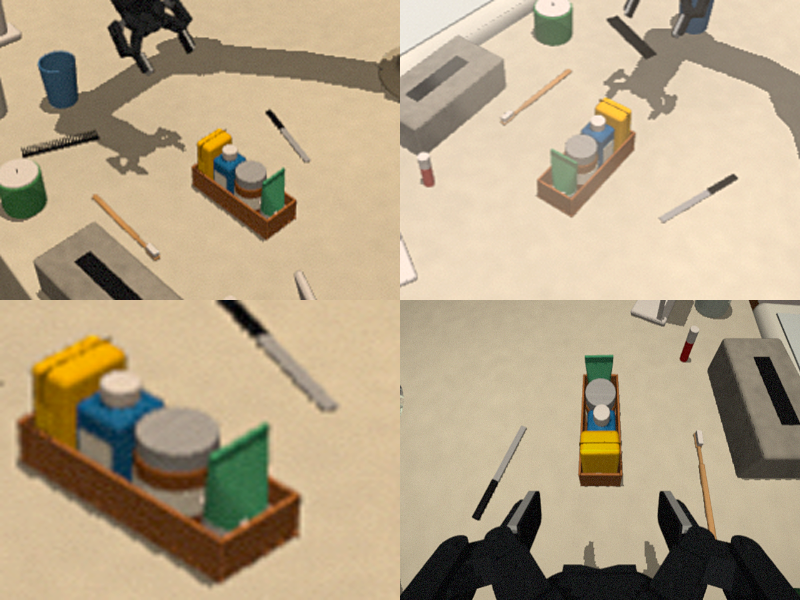

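The views show all four upright in one row, with tops at the expected heights (soap box 100, bottle 102, jar 84, tube 104 mm). The gripper is clear and the bystanders in view are where they were.

```bash
python3 -c "
from rig import robot
print(robot.finish_job())"
```

```text
the job is handed in; nothing more can be done
None
```

The job is handed in: the jar and the soap box stand in the wash box beside the bottle and tube, all four upright in one row and down on the bottom by the camera heights, about 34 s in and the robot clear.

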